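Isolate the vibratory mill, charge it with pebbles and lid it

ROBOT

A 6-joint arm with a two-finger parallel gripper is mounted at the origin on the work surface. World frame = base frame: x ahead of the robot, y to its left, z up, the work surface at z = 0. Lengths are in m, angles in degrees, forces in N, time in s.
With the tool pointing down it reaches from about 0.25 to 0.725 m from the base axis. Payload 9.7 kg.
Tool frame: the origin (TCP) lies on the centre line of the jaws, within the pads' length; the fingertips stand 17 mm ahead of it and the grasp point (between the pads) lies 2 mm behind it (bot.nose_length is the distance from the TCP to the fingertips, in m); x points along the fingers, y is the direction in which the jaws open and shut, and the axes are right-handed (so a half turn about x gives the same grasp; the last joint's range is limited). The gripper opens to 85 mm and grips with 20 to 120 N. Pads are 22 mm wide; open, the fingers measure 114 mm over their backs; the gripper's body (76 mm by 85 mm) begins 54 mm behind the grasp point. The pads swing forward as they close: fully open they stand 13 mm farther back than shut.
Start: joints at [-76.662, 4.979, 10.078, 95.1, 0, 90], TCP at [0.127, -0.535, 0.248] pointing down, gripper open.
Joint ranges: [-179.16, 179.16], [-48.56, 103.87], [-65.8, 70.77], [-126.05, 130.52], [-82.76, 87.17], [-180, 180]. Speed limits (degrees/s): [127.2, 127.2, 147.25, 180, 180, 180].

INTERFACE

Orientations are given as [roll, pitch, yaw] about the fixed x, y, z axes, in that order (R = Rz(yaw) Ry(pitch) Rx(roll)).
In Python, from workcell import bot, viewer, ticket gives the robot as it stands.
- The arm moves only by the tool jog_arm, never from a script. Its argument "deltas" is a list of rows, each an object of numbers: "fingers": the opening, from 0 (shut) to 1 (fully open); "x", "y", "z": the shift along the world's x, y, z in mm; "twist": the turn about the world's z in degrees. A call has 1 to 10 rows; each row is the pose to reach, as a shift and turn from the pose measured when the call began; what a row does not reach only later rows make up. A row lasts 1/10 s, in which the tool goes at most 50 mm and 8.59 degrees, less where a joint would pass 70% of its speed; a pose out of reach is approached as far as the arm can. A call with a gripper value outside its range is refused whole. The fingers move at their own pace and stop on an object; "grip_force" is the grip in N (left out, the last holds). Time passes only in rows, so rows that repeat a pose let the fingers close. It gives the time, the measured TCP pose, the force and the opening at its end, in the units of the state.
- bot.get_obs(): the state, without advancing time (a new reading comes with each control period).
- viewer.camera(name): name is "scene" or "top" or "wrist"; returns a dict with "image" (384x512x3 uint8, red, green, blue), "fovy" (degrees; the focal length in pixels is half the picture's height over the tangent of half this angle, whatever the lens; pixels are square), "cx", "cy" (the principal point, pixels), "world_to_cam" (4x4, takes a point from world to camera coordinates); the wrist camera has in their place "tool_from_camera" (4x4, takes a point from camera to tool coordinates, whose origin is the TCP and whose axes are the tool frame's). Camera axes: x right, y down, z forward; pixel columns grow to the right and rows downward; lengths in m; the calibration is good to about 2 mm. A picture is of the moment at which its call begins: read the wrist's pose just before it. There is no depth.
- ticket.job_done(): hands the job in, once; it reports no verdict.
The state is a dict: "time": time; "q": joint angles; "qd": joint speeds; "joint_efforts": joint torques, N m; "ee_pos": TCP position; "tcp_rot": TCP orientation; "wrist_force": force on the tool from outside, world axes, zero at the start; "torque": the same for the moment, N m; "opening": finger opening in m.
Only numpy, scipy, OpenCV 4.12 (cv2) and the standard library are available. Lean on these libraries where they do the work, as an engineer would, in place of code of your own. Each camera call takes 0.05 s, during which the arm holds its last target.

TASK

Swing the mill's isolator handle from on to off and leave it with the hole in its tang exactly over the hole in the fixed hasp plate, so that my padlock will go straight through; the handle runs on past off, so do not just push it to the stop. Only then charge the mill: lower every pebble on the ware board right down into the porcelain jar, however many there are, and let go only when it is down, because a dropped pebble chips the jar. Last, fit the lid squarely on the jar with its step inside the mouth, leave the isolator off and lined up, and leave everything else on the bench where it is.

Things in the scene. Friction and masses are not known exactly. Their poses are not given: they have to be found in the camera images.
- handle (a joint): Black pistol-grip isolator handle on top of a grey switch enclosure (116 x 116 mm, 95 mm high, fixed to the bench at the robot's right). It turns about a vertical axis through the middle of the enclosure. Angle in rad, growing anticlockwise seen from above: about 0 to 0.15 = ON (start), 1.571 = OFF with the hasp holes lined up, 2.0 = end stop of the over-travel beyond off. It stays where it is left; it turns against dry friction of 0.35 N m and has no detent or spring.
- isolator: The switch enclosure; origin on the bench under its middle, that is on the handle's turning axis, z up. The handle's grip points along the enclosure's own -y when ON (0 rad) and along its +x when OFF. The fixed hasp plate sticks out from its top on the -x side.
- handle_grip (a point): Middle of the handle's grip: a straight level bar 22 mm wide and 26 mm high (130 to 156 mm above the bench; this point at 143 mm) that runs radially from the hub (50 mm dia, 60 mm lower down) at 25 mm to its free end at 125 mm from the axis; this point is 95 mm from the axis. Nothing but the flat enclosure top (at 95 mm) is under the grip. Point axes: y runs along the bar towards the axis, z up.
- tang_hole (a point): Centre of the 10 mm hole in the steel tang (flat strip 30 mm wide, 4 mm thick) that turns with the handle and points opposite to the grip; top face of the tang, 85 mm from the axis and 110 mm above the bench.
- hasp_hole (a point): Centre of the 10 mm hole in the fixed steel hasp plate (30 mm wide, 4 mm thick), on its top face, 85 mm from the axis and 102 mm above the bench, 4 mm below the underside of the tang. With the handle off, tang hole and hasp hole lie one over the other.
- mill: Vibratory mill fixed to the bench: square base 236 x 236 mm, motor, springs and red cradle plate, and in it an upright round white porcelain jar, open at the top. Origin on the bench under the jar's axis, z up. The jar is 240 mm across outside, 220 mm inside (wall 10 mm), and 108 mm deep inside.
- jar_floor (a point): Centre of the jar's flat inner floor, 102 mm above the bench, z up.
- jar_mouth (a point): Centre of the jar's open mouth, in the plane of the rim, 210 mm above the bench, z up.
- lid: Round grey plastic lid of the jar, 0.45 kg, starting on the bench at the robot's right: disc 238 mm across and 10 mm thick, under it a locating step 204 mm across and 12 mm deep that goes inside the jar's mouth with 8 mm of play all round, on top a black knob. Origin at the centre of the underside of the step, z up. Fitted, the disc lies on the jar's rim and this origin is 12 mm below the rim.
- lid_knob (a point): Middle of the gripping part of the lid's round knob (42 mm dia, 26 mm high), 43 mm above the lid's origin; the knob's top is 56 mm above the lid's origin and a 14 mm radius neck, 8 mm long, is under it.
- board: Plywood ware board fixed on the bench at the robot's left, 310 mm (x) x 200 mm (y), 8 mm thick; origin under its middle. The pebbles lie on it at the start.
- pebble1: Flint grinding pebble, one of 3 to 5 alike: smooth grey-brown flattened round stone, 58 mm across and 40 mm high, with a flat 34 mm across above and below, about 0.2 kg, lying flat. Origin at its middle, 20 mm above its underside, where it is widest. z is its short axis. None when absent from this run.
- pebble2: Flint grinding pebble, one of 3 to 5 alike: smooth grey-brown flattened round stone, 58 mm across and 40 mm high, with a flat 34 mm across above and below, about 0.2 kg, lying flat. Origin at its middle, 20 mm above its underside, where it is widest. z is its short axis. None when absent from this run.
- pebble3: Flint grinding pebble, one of 3 to 5 alike: smooth grey-brown flattened round stone, 58 mm across and 40 mm high, with a flat 34 mm across above and below, about 0.2 kg, lying flat. Origin at its middle, 20 mm above its underside, where it is widest. z is its short axis. None when absent from this run.
- pebble4: Flint grinding pebble, one of 3 to 5 alike: smooth grey-brown flattened round stone, 58 mm across and 40 mm high, with a flat 34 mm across above and below, about 0.2 kg, lying flat. Origin at its middle, 20 mm above its underside, where it is widest. z is its short axis. None when absent from this run.
- pebble5: Flint grinding pebble, one of 3 to 5 alike: smooth grey-brown flattened round stone, 58 mm across and 40 mm high, with a flat 34 mm across above and below, about 0.2 kg, lying flat. Origin at its middle, 20 mm above its underside, where it is widest. z is its short axis. None when absent from this run.
- glaze_jar: Bystander, not to be disturbed: white lidded jar 68 mm dia, 95 mm high. Origin at its underside.
- padlock: Bystander, not to be disturbed: brass padlock lying flat, 90 mm long, 22 mm high. Origin at its underside.
- palette_knife: Bystander, not to be disturbed: palette knife 210 mm long lying on the bench. Origin at its underside.
- tiles: Bystander, not to be disturbed: stack of red test tiles, 90 x 90 x 32 mm. Origin at its underside.
Mind the look-alikes: they are no part of the job. Leave any red look-alike of the pebble1 alone.

How it is judged:
By the outcome, as a careful person would: the job done as asked, in the order asked, and still so for the second after the job is handed in, with the robot touching nothing.
Of pebble1, pebble2, pebble3, pebble4, pebble5 only 3 to 5 are there at a start; the rules pass over those that are not, and their reading is None.
At some moment in a run one of pebble1, pebble2, pebble3, pebble4, pebble5, lid may be knocked a few centimetres aside while the robot is not near it.
It also fails if it takes over 210 s, if anything falls off the work surface, if the arm or the gripper's body presses on something with over 40 N, if the wrist force passes 120 N, or if a joint passes its speed limit or range.

## Working session

There is one attempt and no reset: what is moved stays moved. The work goes in short steps, Python scripts to look and compute and a tool call to move; the robot and the scene stay as the last step left them, time stands still between calls to the robot, and variables do not carry over. Pictures are saved under pics/ and viewed, and the job is handed in when it is done.

Besides the shell and the picture viewer there is one more tool, called after "Call:" as name([rows], argument=value, ...), one row to a line, values as JSON. jog_arm: Moves the arm, as the interface text tells. Its arguments: {"type":"object","properties":{"deltas":{"type":"array"},"grip_force":{"type":"number"}},"required":["deltas"]}

```bash
ls; mkdir -p pics; cat > h.py <<'E'
import numpy as np, cv2
from workcell import bot, viewer, ticket
from scipy.spatial.transform import Rotation as R
def save(n,c): cv2.imwrite('pics/%s.png'%n, c['image'][:,:,::-1])
def K(c):
    f=192/np.tan(np.radians(c['fovy'])/2); return f,c['cx'],c['cy']
def Tcw(c,obs=None):
    if 'world_to_cam' in c: return np.linalg.inv(np.array(c['world_to_cam']))
    T=np.eye(4); T[:3,:3]=R.from_euler('xyz',obs['tcp_rot'],degrees=True).as_matrix(); T[:3,3]=obs['ee_pos']
    return T@np.array(c['tool_from_camera'])
def ray(c,u,v,z,obs=None):
    f,cx,cy=K(c); T=Tcw(c,obs); d=T[:3,:3]@np.array([(u-cx)/f,(v-cy)/f,1]); o=T[:3,3]
    return o+d*(z-o[2])/d[2]
def proj(c,p,obs=None):
    f,cx,cy=K(c); q=np.linalg.inv(Tcw(c,obs))@np.append(p,1); return f*q[0]/q[2]+cx, f*q[1]/q[2]+cy
E
python3 - <<'E'
from h import *
o=bot.get_obs(); print(o)
for n in ['scene','top','wrist']:
    c=viewer.camera(n); save('a_'+n,c); print(n,c['fovy'],c['cx'],c['cy'],Tcw(c,o).round(3).tolist(), [k for k in c])
E
```

```text
pics
{'time': 0.0, 'q': array([-7.66612864e+01,  5.01130155e+00,  1.00344077e+01,  9.50988951e+01,
       -5.36598886e-04,  9.00006280e+01]), 'qd': array([ 0.04205544, -0.04669904,  0.01037417, -0.01739641, -0.02227544,
        0.07170994]), 'joint_efforts': array([-4.20400493e-04, -5.20389318e+01,  4.64799428e+01,  1.65115652e-02,
        1.90960975e-05,  1.58943084e-05]), 'ee_pos': array([ 0.12683994, -0.5349668 ,  0.2475807 ]), 'tcp_rot': array([-89.59371505,  89.92420915, 103.74437096]), 'wrist_force': array([ 0.35432461, -0.3228486 ,  0.58174673]), 'torque': array([0.03017538, 0.00465699, 0.0044339 ]), 'opening': 0.08549411672540297}
scene 50.359952520075595 247.6717328409354 189.1234856967559 [[0.572, 0.67, -0.473, 1.192], [0.82, -0.465, 0.334, -0.472], [0.004, -0.579, -0.815, 1.355], [0.0, 0.0, 0.0, 1.0]] ['image', 'fovy', 'cx', 'cy', 'world_to_cam']
top 57.44971836531611 253.52889204358962 185.6391905628021 [[-0.028, -0.986, 0.167, 0.288], [-0.999, 0.03, 0.011, 0.014], [-0.016, -0.166, -0.986, 1.199], [0.0, 0.0, 0.0, 1.0]] ['image', 'fovy', 'cx', 'cy', 'world_to_cam']
wrist 68.02249047473602 253.16933773294664 188.33348287273554 [[0.231, -0.93, -0.286, 0.2], [-0.973, -0.221, -0.066, -0.519], [-0.002, 0.293, -0.956, 0.373], [0.0, 0.0, 0.0, 1.0]] ['image', 'fovy', 'cx', 'cy', 'tool_from_camera']
```

View pics/a_scene.png

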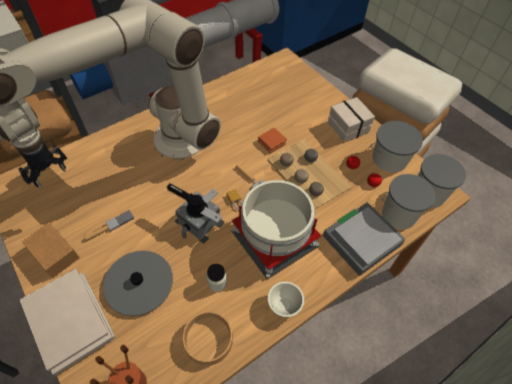

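View pics/a_top.png

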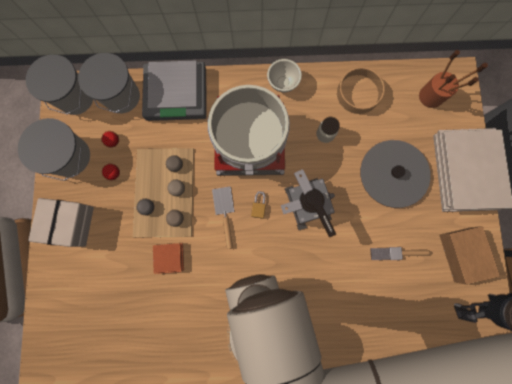

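View pics/a_wrist.png

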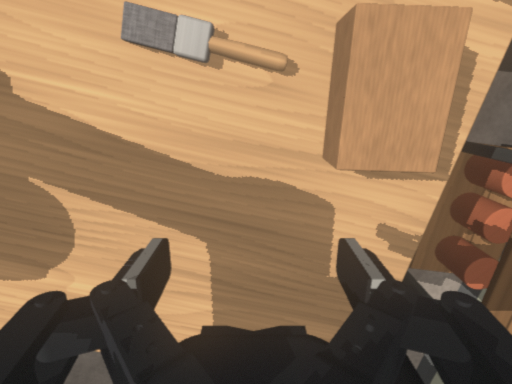

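The top view shows four grey pebbles on the board (174,163), (176,187), (146,206) and (175,217). Two red look-alikes are off the board. The isolator is at about (312,202) with its grip pointing to lower right, and the lid is at (396,173).

```bash
python3 - <<'E'
from h import *
c=viewer.camera('top'); im=c['image']
cv2.imwrite('pics/b_top.png',cv2.resize(im[80:280,110:450,::-1],None,fx=2.3,fy=2.3,interpolation=cv2.INTER_CUBIC))
for n,u,v,z in [('hub',314,201,.143),('gripend',331,233,.143),('tanghole',300,175,.11),('hasp',289,208,.102),('knob',398,172,.056),('jarmouth',248,126,.21),('p',174,163,.048),('p',176,187,.048),('p',146,206,.048),('p',175,217,.048)]:
    print(n,ray(c,u,v,z).round(3))
E
```

```text
hub [ 0.413 -0.156  0.143]
gripend [ 0.316 -0.201  0.143]
tanghole [ 0.501 -0.122  0.11 ]
hasp [ 0.398 -0.083  0.102]
knob [ 0.512 -0.453  0.056]
jarmouth [0.633 0.036 0.21 ]
p [0.568 0.293 0.048]
p [0.485 0.286 0.048]
p [0.424 0.385 0.048]
p [0.385 0.288 0.048]
```

View pics/b_top.png

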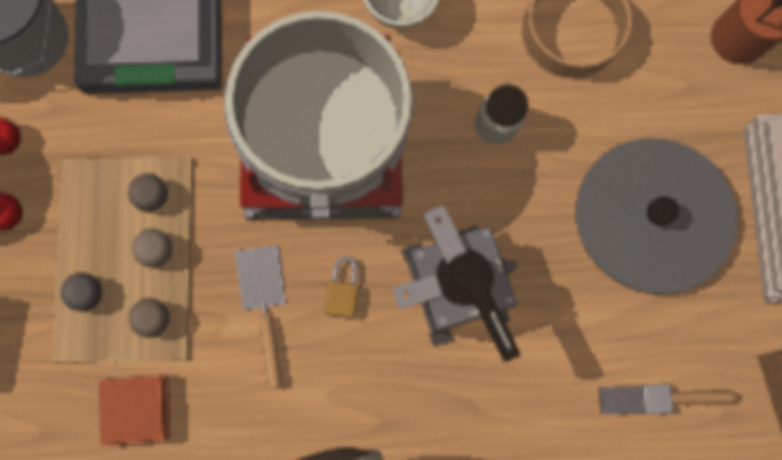

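Call:
jog_arm([
  {"x": 20,"y": 32,"z": 25},
  {"x": 45,"y": 70,"z": 50},
  {"x": 70,"y": 107,"z": 75},
  {"x": 95,"y": 145,"z": 100},
  {"x": 120,"y": 182,"z": 110},
  {"x": 145,"y": 220,"z": 110},
  {"x": 170,"y": 258,"z": 110},
  {"x": 195,"y": 295,"z": 110},
  {"x": 216,"y": 328,"z": 110},
  {"x": 235,"y": 355,"z": 110},
])

```text
validation failed for argument at $.de...
```

Call:
jog_arm([
  {"x": 0},
  {"x": 0},
])

```text
validation failed for argument at $.de...
```

```bash
python3 - <<'E'
from h import *
o=bot.get_obs();c=viewer.camera('wrist');save('c_wrist',c)
c2=viewer.camera('top');save('c_top',c2)
print(o['ee_pos'],o['q'],o['time'],Tcw(c,o).round(3).tolist())
print(R.from_euler('xyz',o['tcp_rot'],degrees=True).as_matrix().round(3))
E
```

```text
[ 0.12683884 -0.53505275  0.24789133] [-7.66629549e+01  4.99652851e+00  1.00532598e+01  9.50992891e+01
 -1.58118919e-03  8.99986826e+01] 0.2 [[0.231, -0.93, -0.285, 0.2], [-0.973, -0.221, -0.066, -0.519], [-0.002, 0.293, -0.956, 0.373], [0.0, 0.0, 0.0, 1.0]]
[[-0.     0.231 -0.973]
 [ 0.001 -0.973 -0.231]
 [-1.    -0.001  0.   ]]
```

View pics/c_wrist.png

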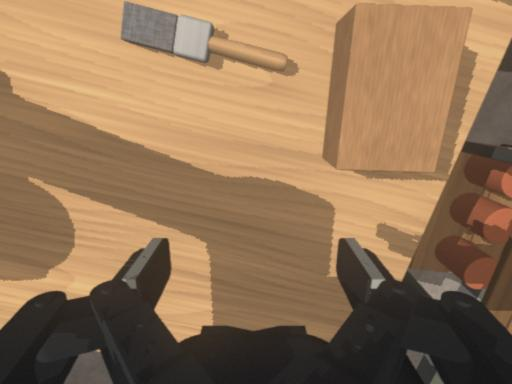

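Call:
jog_arm([
  {"fingers": 1,"x": 20,"y": 32,"z": 25,"twist": 0},
  {"fingers": 1,"x": 45,"y": 70,"z": 50,"twist": 0},
  {"fingers": 1,"x": 70,"y": 107,"z": 75,"twist": 0},
  {"fingers": 1,"x": 95,"y": 145,"z": 100,"twist": 0},
  {"fingers": 1,"x": 120,"y": 182,"z": 110,"twist": 0},
  {"fingers": 1,"x": 145,"y": 220,"z": 110,"twist": 0},
  {"fingers": 1,"x": 170,"y": 258,"z": 110,"twist": 0},
  {"fingers": 1,"x": 195,"y": 295,"z": 110,"twist": 0},
  {"fingers": 1,"x": 216,"y": 328,"z": 110,"twist": 0},
  {"fingers": 1,"x": 235,"y": 355,"z": 110,"twist": 0},
])

```text
time: 1.3
ee_pos: [0.3625, -0.1782, 0.3583]
tcp_rot: [-165.8, 90.0, 27.6]
wrist_force: [1.0, -0.8, 0.1]
opening: 0.0853
```

```bash
python3 - <<'E'
from h import *
o=bot.get_obs();c=viewer.camera('wrist');save('c_wrist',c)
c2=viewer.camera('top');save('c_top',c2)
print(o['ee_pos'],o['q'],o['time'],Tcw(c,o).round(3).tolist())
print(R.from_euler('xyz',o['tcp_rot'],degrees=True).as_matrix().round(3))
E
```

```text
[ 0.3625045  -0.17817274  0.35828612] [-2.61936375e+01 -1.05974155e+01  7.75949350e+00  1.08335629e+02
  2.90808557e-02  1.40415805e+02] 1.3 [[0.231, -0.93, -0.285, 0.436], [-0.973, -0.222, -0.067, -0.162], [-0.001, 0.292, -0.956, 0.483], [0.0, 0.0, 0.0, 1.0]]
[[ 0.001  0.232 -0.973]
 [ 0.    -0.973 -0.232]
 [-1.    -0.    -0.001]]
```

View pics/c_wrist.png

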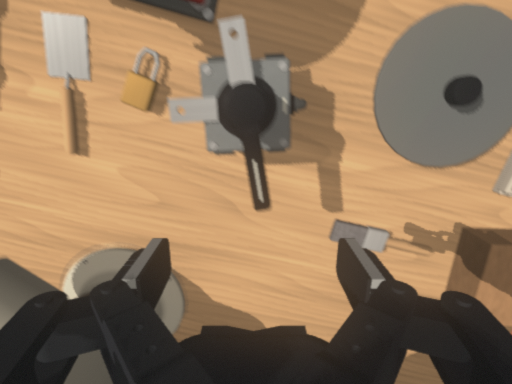

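```bash
python3 - <<'E'
from h import *
im=cv2.imread('pics/c_wrist.png')
cv2.imwrite('pics/c_z.png',cv2.resize(im[5:225,155:315],None,fx=2.7,fy=2.7,interpolation=cv2.INTER_CUBIC))
E
```

```text
(no output)
```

View pics/c_z.png

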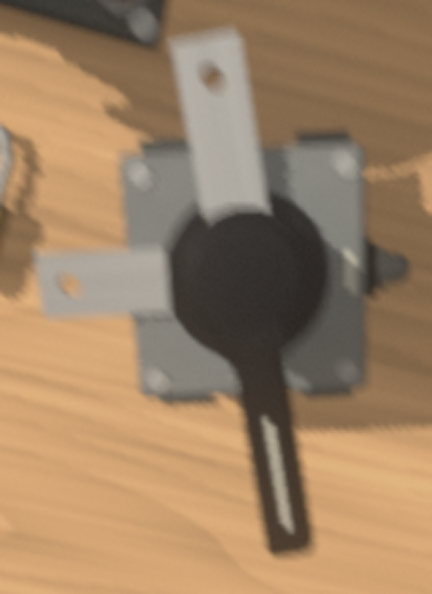

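```bash
python3 - <<'E'
from h import *
o=bot.get_obs();c=viewer.camera('wrist')
f=lambda x,y:(x/2.7+155-.3,y/2.7+5-.3)
def P(x,y,z): return ray(c,*f(x,y),z,o)
B=[P(*p,.097) for p in [(139,174),(345,163),(157,380),(347,373)]]
print('bolts',np.array(B).round(4)); print('ctr',np.mean(B,0).round(4))
t=P(210,75,.11);h=P(68,284,.102);print('tang',t,'hasp',h)
s=P(267,418,.156);e=P(288,530,.156);end=P(290,550,.156)
print('grip',s,e,end)
# axis from hasp & tang: both 85mm
a=np.mean(B,0)
for q in(t,h,end): d=(q-a)[:2]; print(np.linalg.norm(d),np.degrees(np.arctan2(d[1],d[0])))
d=(e-s)[:2];print('gripdir',np.degrees(np.arctan2(d[1],d[0])))
# intersection of circles
m=(t+h)[:2]/2; v=(h-t)[:2]; L=np.linalg.norm(v); n=np.array([v[1],-v[0]])/L; k=np.sqrt(.085**2-L*L/4)
print('axis cand',m+n*k,m-n*k)
print(R.from_euler('xyz',o['tcp_rot'],degrees=True).as_matrix().round(3))
E
```

```text
bolts [[ 0.4604 -0.0938  0.097 ]
 [ 0.4875 -0.1859  0.097 ]
 [ 0.3682 -0.1206  0.097 ]
 [ 0.394  -0.2125  0.097 ]]
ctr [ 0.4275 -0.1532  0.097 ]
tang [ 0.50613197 -0.11862122  0.11      ] hasp [ 0.4041465  -0.07081314  0.102     ]
grip [ 0.37372077 -0.17618134  0.156     ] [ 0.32611016 -0.19745223  0.156     ] [ 0.31696482 -0.20068044  0.156     ]
0.08588432990775385 23.747651942712928
0.08564552682415241 105.83723997341417
0.12031639476049066 -156.76106615222824
gripdir -155.9264376524978
axis cand [ 0.48216228 -0.03707091] [ 0.42811619 -0.15236345]
[[ 0.     0.235 -0.972]
 [ 0.001 -0.972 -0.235]
 [-1.    -0.001 -0.001]]
```

Call:
jog_arm([
  {"fingers": 1,"x": -10,"y": -6,"z": -20,"twist": 5},
  {"fingers": 1,"x": -21,"y": -13,"z": -60,"twist": 10.2},
  {"fingers": 1,"x": -21.4,"y": -13,"z": -100,"twist": 10.2},
  {"fingers": 1,"x": -21.4,"y": -13,"z": -130,"twist": 10.2},
  {"fingers": 1,"x": -21.4,"y": -13,"z": -150,"twist": 10.2},
  {"fingers": 1,"x": -21.4,"y": -13,"z": -150,"twist": 10.2},
])

```text
time: 2.05
ee_pos: [0.3397, -0.1919, 0.2057]
tcp_rot: [-54.7, 89.8, 149.0]
wrist_force: [0.2, -0.2, 0.6]
opening: 0.0853
```

```bash
python3 - <<'E'
from h import *
o=bot.get_obs();c=viewer.camera('wrist');save('d_wrist',c)
M=R.from_euler('xyz',o['tcp_rot'],degrees=True).as_matrix();print(o['ee_pos'],np.degrees(np.arctan2(M[1,1],M[0,1])))
E
```

```text
[ 0.33966458 -0.19191691  0.20566569] -66.32839217158025
```

View pics/d_wrist.png

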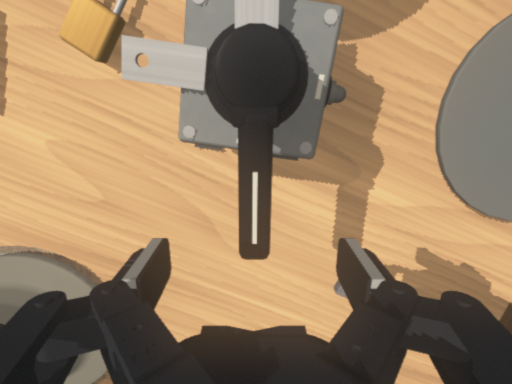

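The bar is vertical in the picture at column 255 and the jaw mid-line is at 253, so it is well centred. I'll go down and grip.

Call:
jog_arm([
  {"fingers": 1,"x": 1.4,"y": 0.6,"z": -30,"twist": 0},
  {"fingers": 1,"x": 1.4,"y": 0.6,"z": -55,"twist": 0},
  {"fingers": 1,"x": 1.4,"y": 0.6,"z": -65,"twist": 0},
  {"fingers": 0.6,"x": 1.4,"y": 0.6,"z": -65,"twist": 0},
  {"fingers": 0.2,"x": 1.4,"y": 0.6,"z": -65,"twist": 0},
  {"fingers": 0,"x": 1.4,"y": 0.6,"z": -65,"twist": 0},
  {"fingers": 0,"x": 1.4,"y": 0.6,"z": -65,"twist": 0},
  {"fingers": 0,"x": 1.4,"y": 0.6,"z": -65,"twist": 0},
  {"fingers": 0,"x": 1.4,"y": 0.6,"z": -65,"twist": 0},
  {"fingers": 0,"x": 1.4,"y": 0.6,"z": -65,"twist": 0},
], grip_force=30)

```text
time: 3.1
ee_pos: [0.342, -0.1917, 0.1435]
tcp_rot: [-73.4, 90.0, 130.3]
wrist_force: [-0.9, -0.1, 5.9]
opening: 0.0214
```

```bash
python3 - <<'E'
from h import *
o=bot.get_obs();A=np.array([.428,-.153]);r=o['ee_pos'][:2]-A
M=R.from_euler('xyz',o['tcp_rot'],degrees=True).as_matrix();print(o['ee_pos'],np.degrees(np.arctan2(M[1,1],M[0,1])),np.linalg.norm(r),np.degrees(np.arctan2(r[1],r[0]))+360)
for a in range(4,84,4):
    t=np.radians(a);d=np.array([[np.cos(t),-np.sin(t)],[np.sin(t),np.cos(t)]])@r-r; print(a,(d*1e3).round(1))
E
```

```text
[ 0.34202903 -0.19170912  0.14353378] -66.32883268355512 0.0942836352295261 204.24003836919297
4 [ 2.9 -5.9]
8 [  6.2 -11.6]
12 [  9.9 -17. ]
16 [ 14.  -22.2]
20 [ 18.4 -27.1]
24 [ 23.2 -31.6]
28 [ 28.2 -35.8]
32 [ 33.6 -39.7]
36 [ 39.2 -43.1]
40 [ 45.  -46.2]
44 [ 51.  -48.9]
48 [ 57.2 -51.1]
52 [ 63.5 -52.9]
56 [ 70.  -54.2]
60 [ 76.5 -55.1]
64 [ 83.1 -55.5]
68 [ 89.7 -55.5]
72 [ 96.2 -55. ]
76 [102.7 -54.1]
80 [109.2 -52.7]
```

Call:
jog_arm([
  {"fingers": 0,"x": 2.9,"y": -5.9,"z": -2,"twist": 4},
  {"fingers": 0,"x": 6.2,"y": -11.6,"z": -2,"twist": 8},
  {"fingers": 0,"x": 9.9,"y": -17.0,"z": -2,"twist": 12},
  {"fingers": 0,"x": 14,"y": -22.2,"z": -2,"twist": 16},
  {"fingers": 0,"x": 18.4,"y": -27.1,"z": -2,"twist": 20},
  {"fingers": 0,"x": 23.2,"y": -31.6,"z": -2,"twist": 24},
  {"fingers": 0,"x": 28.2,"y": -35.8,"z": -2,"twist": 28},
  {"fingers": 0,"x": 33.6,"y": -39.7,"z": -2,"twist": 32},
  {"fingers": 0,"x": 39.2,"y": -43.1,"z": -2,"twist": 36},
  {"fingers": 0,"x": 45,"y": -46.2,"z": -2,"twist": 40},
], grip_force=30)

```text
time: 4.1
ee_pos: [0.3862, -0.2375, 0.1434]
tcp_rot: [-71.0, 89.9, 173.0]
wrist_force: [-12.4, 7.9, 20.0]
opening: 0.0218
```

```bash
python3 - <<'E'
from h import *
o=bot.get_obs();A=np.array([.428,-.153]);r=o['ee_pos'][:2]-A
M=R.from_euler('xyz',o['tcp_rot'],degrees=True).as_matrix();y0=np.degrees(np.arctan2(M[1,1],M[0,1]));print(o['ee_pos'],y0,np.linalg.norm(r),np.degrees(np.arctan2(r[1],r[0]))+360,o['wrist_force'],o['torque'])
# target
for a in [4,8,12,16,20,24,28,32,36,40,42.4]:
    t=np.radians(203.9+39.8+a);d=A+.0943*np.array([np.cos(t),np.sin(t)])-o['ee_pos'][:2]; print(a,(d*1e3).round(1))
E
```

```text
[ 0.38621726 -0.23754961  0.14342856] -26.094836868496223 0.09431030248083849 243.70233205216397 [-12.40640947   7.86038913  20.01235338] [1.46037832 2.45070134 0.98154793]
4 [ 6.  -2.7]
8 [12.2 -5. ]
12 [18.5 -6.8]
16 [24.9 -8.2]
20 [31.4 -9.2]
24 [38.  -9.7]
28 [44.6 -9.7]
32 [51.1 -9.3]
36 [57.7 -8.4]
40 [64.1 -7.1]
42.4 [67.9 -6.1]
```

Call:
jog_arm([
  {"fingers": 0,"x": 6.0,"y": -2.7,"z": 1,"twist": 4},
  {"fingers": 0,"x": 12.2,"y": -5.0,"z": 1,"twist": 8},
  {"fingers": 0,"x": 18.5,"y": -6.8,"z": 1,"twist": 12},
  {"fingers": 0,"x": 24.9,"y": -8.2,"z": 1,"twist": 16},
  {"fingers": 0,"x": 31.4,"y": -9.2,"z": 1,"twist": 20},
  {"fingers": 0,"x": 38.0,"y": -9.7,"z": 1,"twist": 24},
  {"fingers": 0,"x": 44.6,"y": -9.7,"z": 1,"twist": 28},
  {"fingers": 0,"x": 51.1,"y": -9.3,"z": 1,"twist": 32},
  {"fingers": 0,"x": 57.7,"y": -8.4,"z": 1,"twist": 36},
  {"fingers": 0,"x": 57.7,"y": -8.4,"z": 1,"twist": 36},
], grip_force=30)

```text
time: 5.1
ee_pos: [0.4425, -0.2443, 0.1436]
tcp_rot: [-125.3, 89.6, 154.8]
wrist_force: [-9.7, 8.0, 1.5]
opening: 0.0216
```

```bash
python3 - <<'E'
from h import *
o=bot.get_obs();A=np.array([.428,-.153]);r=o['ee_pos'][:2]-A
M=R.from_euler('xyz',o['tcp_rot'],degrees=True).as_matrix();y0=np.degrees(np.arctan2(M[1,1],M[0,1]));print(o['ee_pos'],y0,np.linalg.norm(r),np.degrees(np.arctan2(r[1],r[0]))+360,o['wrist_force'],o['torque'])
for n in ['wrist','scene','top']:
  c=viewer.camera(n);save('e_'+n,c)
  if n=='wrist': print(proj(c,[.404,-.071,.102],o))
  else:
    u,v=proj(c,[.404,-.071,.102]);u=int(u);v=int(v);print(u,v)
    cv2.imwrite('pics/e_%sz.png'%n,cv2.resize(c['image'][v-30:v+50,u-20:u+80,::-1],None,fx=6,fy=6,interpolation=cv2.INTER_CUBIC))
E
```

```text
[ 0.44248048 -0.24427763  0.1435959 ] 10.161148865926878 0.09241909806735259 279.0144072764517 [-9.7060024   8.02490254  1.49642355] [1.37789811 1.56439795 1.08452396]
(np.float64(235.92974534321021), np.float64(-135.8557381653212))
213 192
285 206
```

View pics/e_wrist.png

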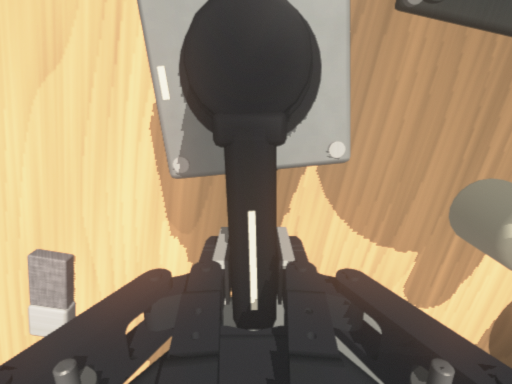

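View pics/e_topz.png

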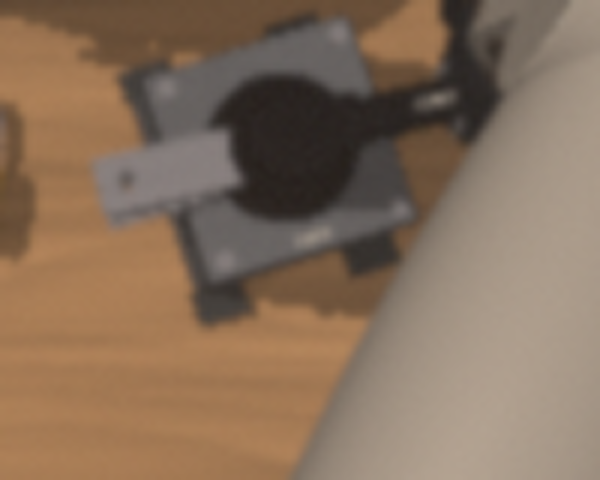

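Call:
jog_arm([
  {"fingers": 0,"x": 6,"y": 0.5,"z": 0.5,"twist": 3},
  {"fingers": 0,"x": 11.2,"y": 1.2,"z": 0.5,"twist": 6},
  {"fingers": 0,"x": 11.2,"y": 1.2,"z": 0.5,"twist": 6},
  {"fingers": 0,"x": 11.2,"y": 1.2,"z": 0.5,"twist": 6},
  {"fingers": 0,"x": 11.2,"y": 1.2,"z": 0.5,"twist": 6},
], grip_force=30)

```text
time: 5.75
ee_pos: [0.4518, -0.2419, 0.1435]
tcp_rot: [-131.5, 89.4, 154.6]
wrist_force: [-9.9, 6.1, 2.2]
opening: 0.0215
```

```bash
cat >> h.py <<'E'
def yaw(o):
    M=R.from_euler('xyz',o['tcp_rot'],degrees=True).as_matrix(); return np.degrees(np.arctan2(M[1,1],M[0,1]))
E
python3 - <<'E'
from h import *
o=bot.get_obs();A=np.array([.428,-.153]);r=o['ee_pos'][:2]-A
print(o['ee_pos'],yaw(o),np.linalg.norm(r),np.degrees(np.arctan2(r[1],r[0]))+360,o['wrist_force'],o['torque'])
E
```

```text
[ 0.45181615 -0.24186266  0.14354406] 16.14114332960736 0.09199880948144541 285.00329070060525 [-9.92726833  6.12866169  2.19708614] [1.06761062 1.43976796 0.99173846]
```

Call:
jog_arm([
  {"fingers": 0.3,"x": 0,"y": 0,"z": 0,"twist": 0},
  {"fingers": 0.6,"x": 0,"y": 0,"z": 0,"twist": 0},
  {"fingers": 0.9,"x": 0,"y": 0,"z": 0,"twist": 0},
  {"fingers": 0.9,"x": 0,"y": 0,"z": 0,"twist": 0},
  {"fingers": 0.9,"x": 0,"y": 0,"z": 30,"twist": 0},
  {"fingers": 1,"x": 0,"y": 0,"z": 70,"twist": 0},
  {"fingers": 1,"x": -5,"y": 15,"z": 110,"twist": 0},
  {"fingers": 1,"x": -11,"y": 38,"z": 130,"twist": 0},
  {"fingers": 1,"x": -16,"y": 57,"z": 130,"twist": 0},
  {"fingers": 1,"x": -16,"y": 57,"z": 130,"twist": 0},
])

```text
time: 6.75
ee_pos: [0.4358, -0.1837, 0.2749]
tcp_rot: [-133.7, 89.5, 152.5]
wrist_force: [0.5, -0.3, -0.3]
opening: 0.0856
```

```bash
python3 - <<'E'
from h import *
import json
o=bot.get_obs();c=viewer.camera('wrist');save('f_wrist',c)
print(o['ee_pos'],yaw(o))
u,v=proj(c,[.428,-.153,.1],o);u0=int(u-75);v0=max(0,int(v-110));print(u0,v0)
cv2.imwrite('pics/f_z.png',cv2.resize(c['image'][v0:v0+200,u0:u0+150,::-1],None,fx=3,fy=3,interpolation=cv2.INTER_CUBIC))
E
```

```text
[ 0.43583868 -0.18367685  0.27492764] 16.220235647534796
179 34
```

View pics/f_wrist.png

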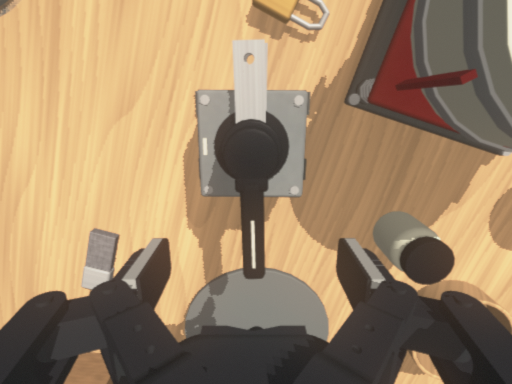

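View pics/f_z.png

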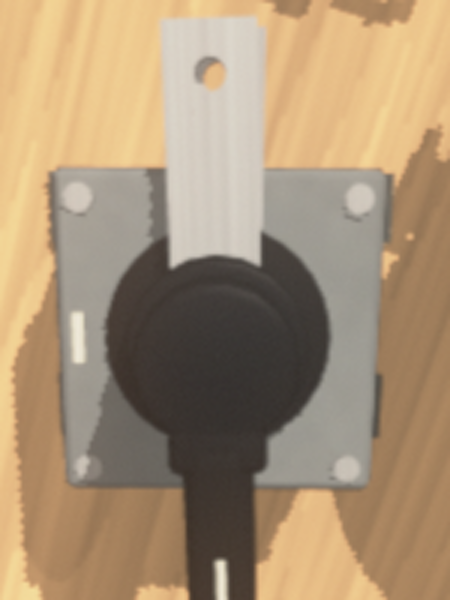

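```bash
python3 - <<'E'
from h import *
o=bot.get_obs();c=viewer.camera('wrist')
f=lambda x,y:(x/3+179-.33,y/3+34-.33)
P=lambda x,y,z: ray(c,*f(x,y),z,o)
ang=lambda a,b:np.degrees(np.arctan2((b-a)[1],(b-a)[0]))
B=[P(*p,.097) for p in [(77,197),(360,199),(87,468),(346,468)]]
a=np.mean(B,0);print(np.array(B).round(4),a)
print('encl',ang(B[2],B[0]),ang(B[3],B[1]),ang(B[0],B[1])+90+0,ang(B[2],B[3])+90)
t=P(211,73,.11);print('tang',t,ang(a,t),np.linalg.norm((t-a)[:2]))
print('edges',ang(P(170,265,.11),P(162,20,.11)),ang(P(261,262,.11),P(258,20,.11)))
c2=viewer.camera('top')
E
```

```text
[[ 0.3662 -0.1248  0.097 ]
 [ 0.4584 -0.0987  0.097 ]
 [ 0.392  -0.2172  0.097 ]
 [ 0.4841 -0.1902  0.097 ]] [ 0.42515086 -0.1577024   0.097     ]
encl 105.61829999586122 105.70212545796365 105.81709942435377 106.34870263355465
tang [ 0.39995293 -0.07673668  0.11      ] 107.2870473716154 0.08479612769162091
edges 107.10299085044979 107.65569217871841
```

Call:
jog_arm([
  {"fingers": 1,"x": -7,"y": 20,"z": -30,"twist": 0},
  {"fingers": 1,"x": -12.5,"y": 38,"z": -58,"twist": 0},
  {"fingers": 1,"x": -12.5,"y": 38,"z": -58,"twist": 0},
  {"fingers": 1,"x": -12.5,"y": 38,"z": -58,"twist": 0},
])

```text
time: 7.3
ee_pos: [0.4234, -0.1477, 0.2152]
tcp_rot: [-128.9, 89.3, 157.3]
wrist_force: [0.1, 0.9, 0.5]
opening: 0.0855
```

```bash
python3 - <<'E'
from h import *
o=bot.get_obs();c=viewer.camera('wrist');save('g_wrist',c)
print(o['ee_pos'],yaw(o),Tcw(c,o)[:3,3])
u,v=proj(c,[.402,-.075,.11],o);u0=int(u-40);v0=int(v-40);print(u0,v0)
cv2.imwrite('pics/g_z.png',cv2.resize(c['image'][v0:v0+100,u0:u0+100,::-1],None,fx=6,fy=6,interpolation=cv2.INTER_CUBIC))
E
```

```text
[ 0.42344111 -0.14765934  0.21520303] 16.161790625848177 [ 0.40516149 -0.07753435  0.34083339]
213 59
```

View pics/g_z.png

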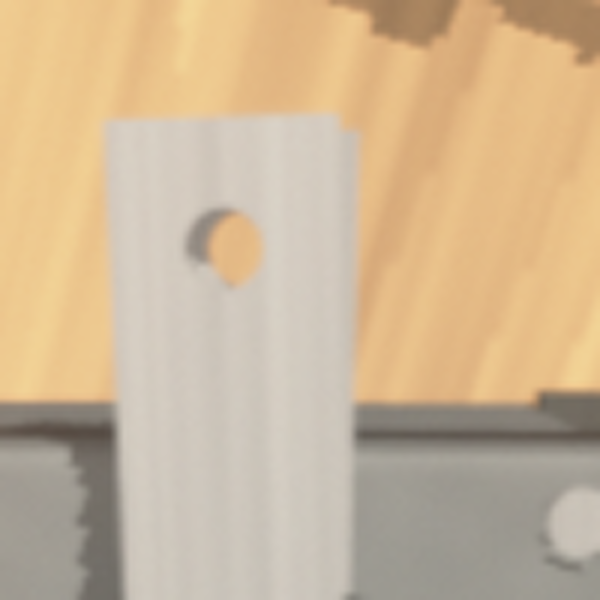

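View pics/g_wrist.png

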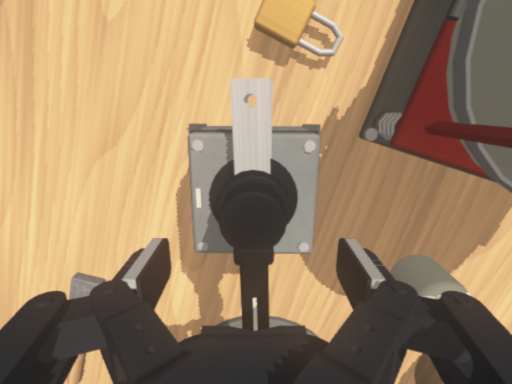

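The close view shows the tang about 3 mm (1.9°) past the hasp: the hasp hole's left edge is at column 210 and the tang hole's at 187. I'll grip the handle again and ease it back clockwise.

Call:
jog_arm([
  {"fingers": 1,"x": 14,"y": -45,"z": 0,"twist": 0},
  {"fingers": 1,"x": 28.4,"y": -92,"z": 0,"twist": 0},
  {"fingers": 1,"x": 28.4,"y": -94.2,"z": -30,"twist": 0},
  {"fingers": 1,"x": 28.4,"y": -94.2,"z": -60,"twist": 0},
  {"fingers": 1,"x": 28.4,"y": -94.2,"z": -72,"twist": 0},
  {"fingers": 0.5,"x": 28.4,"y": -94.2,"z": -72,"twist": 0},
  {"fingers": 0.1,"x": 28.4,"y": -94.2,"z": -72,"twist": 0},
  {"fingers": 0,"x": 28.4,"y": -94.2,"z": -72,"twist": 0},
  {"fingers": 0,"x": 28.4,"y": -94.2,"z": -72,"twist": 0},
  {"fingers": 0,"x": 28.4,"y": -94.2,"z": -72,"twist": 0},
])

```text
time: 8.35
ee_pos: [0.4527, -0.2424, 0.1456]
tcp_rot: [-125.7, 89.5, 160.5]
wrist_force: [-1.2, -0.5, 4.5]
opening: 0.022
```

Call:
jog_arm([
  {"fingers": 0,"x": 0,"y": 0,"z": 0,"twist": 0},
  {"fingers": 0,"x": 0,"y": 0,"z": 0,"twist": 0},
])

```text
time: 8.55
ee_pos: [0.4527, -0.2424, 0.1456]
tcp_rot: [-123.6, 89.5, 162.6]
wrist_force: [-1.6, -1.5, -0.4]
opening: 0.0219
```

```bash
python3 - <<'E'
from h import *
o=bot.get_obs();print(o['ee_pos'],yaw(o),o['wrist_force'],o['opening'])
E
```

```text
[ 0.45266772 -0.24239625  0.14563083] 16.203923182877514 [-1.58437313 -1.54550372 -0.42174516] 0.02191766874480209
```

Call:
jog_arm([
  {"fingers": 0,"x": -1.5,"y": -0.4,"z": 0,"twist": -0.9},
  {"fingers": 0,"x": -3.0,"y": -0.8,"z": 0,"twist": -1.8},
  {"fingers": 0,"x": -3.8,"y": -1,"z": 0,"twist": -1.9},
  {"fingers": 0,"x": -3.8,"y": -1,"z": 0,"twist": -1.9},
  {"fingers": 0,"x": -3.8,"y": -1,"z": 0,"twist": -1.9},
])

```text
time: 9.05
ee_pos: [0.4489, -0.2435, 0.1456]
tcp_rot: [-123.4, 89.5, 160.9]
wrist_force: [0.5, -2.9, -3.2]
opening: 0.0215
```

```bash
python3 - <<'E'
from h import *
o=bot.get_obs();print(o['ee_pos'],yaw(o),o['wrist_force'],o['opening'])
E
```

```text
[ 0.44892864 -0.24349253  0.14562275] 14.290105498524204 [ 0.53330943 -2.92287098 -3.19795784] 0.021460303063021057
```

Call:
jog_arm([
  {"fingers": 0.3,"x": 0,"y": 0,"z": 0,"twist": 0},
  {"fingers": 0.7,"x": 0,"y": 0,"z": 0,"twist": 0},
  {"fingers": 0.9,"x": 0,"y": 0,"z": 0,"twist": 0},
  {"fingers": 1,"x": 0,"y": 0,"z": 5,"twist": 0},
  {"fingers": 1,"x": 0,"y": 0,"z": 40,"twist": 1},
  {"fingers": 1,"x": 0,"y": 0,"z": 70,"twist": 1.8},
  {"fingers": 1,"x": -12,"y": 45,"z": 70,"twist": 1.8},
  {"fingers": 1,"x": -25,"y": 93,"z": 70,"twist": 1.8},
  {"fingers": 1,"x": -25.5,"y": 96,"z": 70,"twist": 1.8},
  {"fingers": 1,"x": -25.5,"y": 96,"z": 70,"twist": 1.8},
])

```text
time: 10.05
ee_pos: [0.4235, -0.1467, 0.2164]
tcp_rot: [-122.0, 89.6, 164.2]
wrist_force: [-0.1, -0.1, -0.6]
opening: 0.0853
```

```bash
cat > lk.py <<'E'
from h import *
import sys
o=bot.get_obs();c=viewer.camera('wrist');save(sys.argv[1]+'_wrist',c)
print(o['ee_pos'],yaw(o),Tcw(c,o)[:3,3])
u,v=proj(c,[.402,-.075,.11],o);u0=int(u-40);v0=int(v-40);print(u0,v0)
cv2.imwrite('pics/%s_z.png'%sys.argv[1],cv2.resize(c['image'][v0:v0+100,u0:u0+100,::-1],None,fx=6,fy=6,interpolation=cv2.INTER_CUBIC))
E
python3 lk.py i
```

```text
[ 0.42352042 -0.14674216  0.21644368] 16.210460933233872 [ 0.40458699 -0.07627923  0.34178109]
212 60
```

View pics/i_z.png

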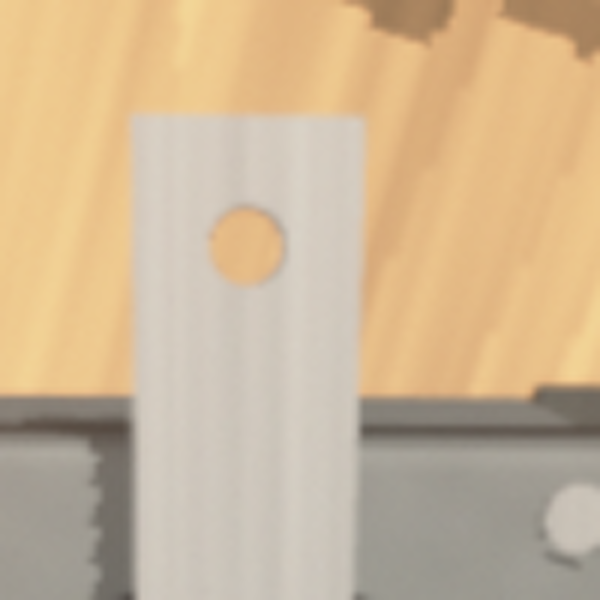

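The tang hole now shows wood right through both holes with no crescent, so the isolator is aligned. Next, the pebbles.

Call:
jog_arm([
  {"fingers": 1,"x": 0,"y": 5,"z": 48,"twist": 0},
  {"fingers": 1,"x": 0,"y": 20,"z": 95,"twist": 7},
  {"fingers": 1,"x": 0,"y": 50,"z": 130,"twist": 15},
  {"fingers": 1,"x": 5,"y": 95,"z": 144,"twist": 23},
  {"fingers": 1,"x": 10,"y": 142,"z": 144,"twist": 31},
  {"fingers": 1,"x": 15,"y": 190,"z": 144,"twist": 39},
  {"fingers": 1,"x": 20,"y": 238,"z": 144,"twist": 47},
  {"fingers": 1,"x": 25,"y": 286,"z": 144,"twist": 55},
  {"fingers": 1,"x": 30,"y": 334,"z": 144,"twist": 63},
  {"fingers": 1,"x": 35,"y": 380,"z": 144,"twist": 70},
])

```text
time: 11.1
ee_pos: [0.4597, 0.234, 0.3598]
tcp_rot: [-119.7, 89.6, -123.3]
wrist_force: [1.3, -0.6, -0.1]
opening: 0.0851
```

Call:
jog_arm([
  {"fingers": 1,"x": 10,"y": 40,"z": 0,"twist": 4},
  {"fingers": 1,"x": 22,"y": 77,"z": 0,"twist": 4},
  {"fingers": 1,"x": 22,"y": 77,"z": 0,"twist": 4},
  {"fingers": 1,"x": 22,"y": 77,"z": 0,"twist": 4},
])

```text
time: 11.5
ee_pos: [0.4828, 0.3111, 0.3583]
tcp_rot: [-124.8, 89.5, -124.4]
wrist_force: [0.1, -1.1, -0.3]
opening: 0.0854
```

```bash
python3 - <<'E'
from h import *
o=bot.get_obs();c=viewer.camera('wrist');save('j_wrist',c)
print(o['ee_pos'],yaw(o),o['q'],Tcw(c,o)[:3,3])
c=viewer.camera('top');save('j_top',c)
E
```

```text
[0.48283758 0.31105046 0.35832185] 90.40846020604278 [ 32.88744377  13.60820808  32.51966635 109.40924386  -0.20845006
  32.48108014] [0.41006603 0.31062579 0.48379905]
```

View pics/j_wrist.png

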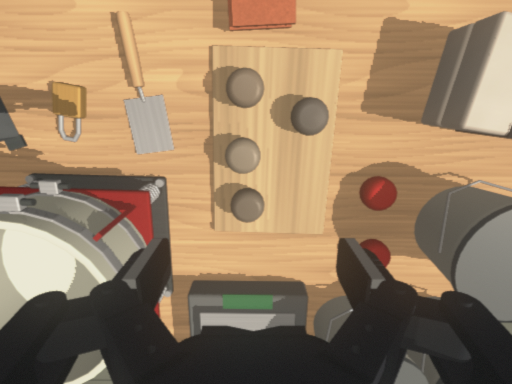

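View pics/j_top.png

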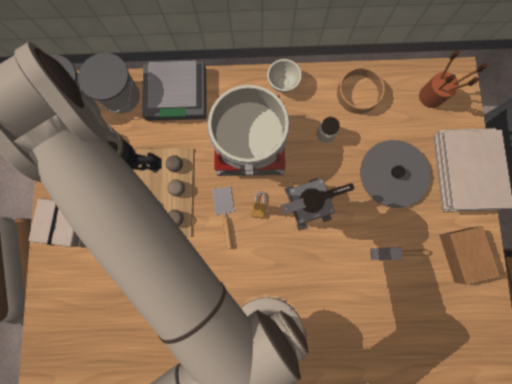

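Four pebbles on the board, at about (245,88), (310,116), (242,155) and (247,205) in the wrist view. I'll fix them with a mask, and locate the jar mouth from the top view.

```bash
cat > peb.py <<'E'
from h import *
def pebbles(c,o,show=False):
    hsv=cv2.cvtColor(c['image'],cv2.COLOR_RGB2HSV)
    m=((hsv[:,:,1]<105)&(hsv[:,:,2]<190)).astype(np.uint8); m[238:]=0
    m=cv2.morphologyEx(m,cv2.MORPH_OPEN,np.ones((5,5)))
    cs,_=cv2.findContours(m,cv2.RETR_EXTERNAL,cv2.CHAIN_APPROX_NONE); out=[]
    for q in cs:
        if cv2.contourArea(q)<300: continue
        (u,v),r=cv2.minEnclosingCircle(q); p=ray(c,u,v,.028,o)
        e=ray(c,u+r,v,.028,o)
        print('px',round(u),round(v),'r',round(r,1),'fill',round(cv2.contourArea(q)/np.pi/r/r,2),'pos',p.round(4),'R',round(np.linalg.norm(e-p),4))
if __name__=='__main__':
    o=bot.get_obs();c=viewer.camera('wrist');pebbles(c,o)
    hsv=cv2.cvtColor(c['image'],cv2.COLOR_RGB2HSV);print(hsv[155,242],hsv[116,310],hsv[130,280])
E
python3 peb.py
python3 - <<'E'
from h import *
c=viewer.camera('top');im=c['image']
cv2.imwrite('pics/jar_z.png',cv2.resize(im[75:185,195:305,::-1],None,fx=5,fy=5,interpolation=cv2.INTER_CUBIC))
E
```

```text
px 124 235 r 17.2 fill 0.46 pos [0.6341 0.0794 0.028 ] R 0.0304
px 462 216 r 52.7 fill 0.5 pos [0.5948 0.6682 0.028 ] R 0.0901
px 240 200 r 26.1 fill 0.65 pos [0.5677 0.2844 0.028 ] R 0.0443
px 86 213 r 87.6 fill 0.28 pos [0.5936 0.0182 0.028 ] R 0.1518
px 235 151 r 26.4 fill 0.63 pos [0.4841 0.2778 0.028 ] R 0.0426
px 12 123 r 27.3 fill 0.29 pos [ 0.4417 -0.074   0.028 ] R 0.0433
px 148 124 r 32.6 fill 0.57 pos [0.4415 0.1422 0.028 ] R 0.0514
px 299 114 r 29.5 fill 0.67 pos [0.4264 0.3781 0.028 ] R 0.0458
px 237 85 r 27.5 fill 0.73 pos [0.3835 0.2824 0.028 ] R 0.0416
px 462 68 r 68.0 fill 0.34 pos [0.3582 0.6161 0.028 ] R 0.1003
[ 17  65 168] [ 17  53 131] [ 17 102 212]
```

View pics/jar_z.png

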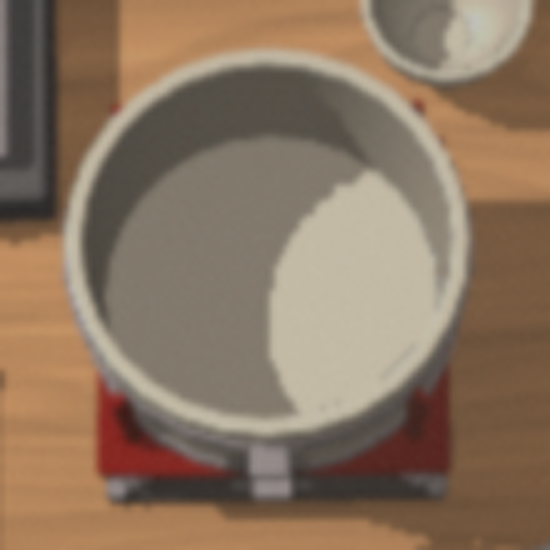

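```bash
sed -i 's/hsv\[:,:,1\]<105/hsv[:,:,1]<80/' peb.py; python3 peb.py
python3 - <<'E'
from h import *
c=viewer.camera('top')
f=lambda x,y:(x/5+195-.4,y/5+75-.4)
for z,pts in ((.21,[(65,240),(470,240),(267,49),(267,434)]),(.21,[(83,240),(452,240),(267,66),(267,418)])):
    P=[ray(c,*f(*p),z) for p in pts]; print(np.array(P).round(4)); print('y',(P[0][1]+P[1][1])/2,P[0][1]-P[1][1],'x',(P[2][0]+P[3][0])/2,P[2][0]-P[3][0])
# pebble check in top
E
```

```text
px 124 235 r 16.6 fill 0.46 pos [0.635  0.0799 0.028 ] R 0.0295
px 248 204 r 16.0 fill 0.93 pos [0.5756 0.2987 0.028 ] R 0.0274
px 463 217 r 52.0 fill 0.5 pos [0.5962 0.67   0.028 ] R 0.0893
px 86 212 r 87.1 fill 0.27 pos [0.5922 0.0177 0.028 ] R 0.1508
px 243 155 r 17.4 fill 0.86 pos [0.4905 0.2904 0.028 ] R 0.0282
px 12 123 r 26.2 fill 0.29 pos [ 0.4419 -0.073   0.028 ] R 0.0415
px 310 116 r 18.6 fill 0.92 pos [0.4279 0.395  0.028 ] R 0.029
px 148 124 r 32.2 fill 0.57 pos [0.442  0.1407 0.028 ] R 0.0508
px 246 88 r 18.8 fill 0.86 pos [0.3871 0.295  0.028 ] R 0.0286
px 462 68 r 67.6 fill 0.33 pos [0.3575 0.6165 0.028 ] R 0.0999
[ 17  67 168] [ 17  55 131] [ 17 102 213]
[[ 0.6479  0.1555  0.21  ]
 [ 0.6399 -0.0837  0.21  ]
 [ 0.7641  0.0329  0.21  ]
 [ 0.5263  0.039   0.21  ]]
y 0.035900571111209395 0.2392397579480499 x 0.6452175801041513 0.23782935168280817
[[ 0.6475  0.1448  0.21  ]
 [ 0.6402 -0.0731  0.21  ]
 [ 0.7532  0.0332  0.21  ]
 [ 0.5358  0.0387  0.21  ]]
y 0.03586238541443427 0.21797387092906628 x 0.6445357788510019 0.2174093814524003
```

Call:
jog_arm([
  {"fingers": 1,"x": 4,"y": -10,"z": -40,"twist": 0},
  {"fingers": 1,"x": 7.7,"y": -20.6,"z": -85,"twist": 0},
  {"fingers": 1,"x": 7.7,"y": -20.6,"z": -130,"twist": 0},
  {"fingers": 1,"x": 7.7,"y": -20.6,"z": -175,"twist": 0},
  {"fingers": 1,"x": 7.7,"y": -20.6,"z": -215,"twist": 0},
  {"fingers": 1,"x": 7.7,"y": -20.6,"z": -240,"twist": 0},
  {"fingers": 1,"x": 7.7,"y": -20.6,"z": -240,"twist": 0},
])

```text
time: 12.5
ee_pos: [0.4878, 0.2878, 0.1173]
tcp_rot: [-130.6, 89.4, -130.3]
wrist_force: [-0.9, -0.4, 0.8]
opening: 0.0856
```

```bash
python3 - <<'E'
from h import *
o=bot.get_obs();c=viewer.camera('wrist');save('k_wrist',c)
print(o['ee_pos'],yaw(o),bot.nose_length)
E
```

```text
[0.4877916  0.28775929 0.11726183] 90.29352918503413 0.017
```

View pics/k_wrist.png

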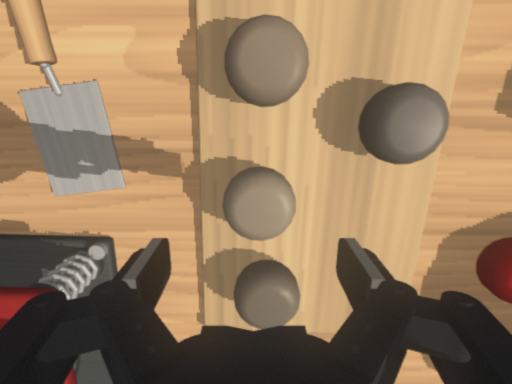

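```bash
python3 peb.py
```

```text
px 258 200 r 36.1 fill 0.95 pos [0.4912 0.291  0.028 ] R 0.0291
px 400 120 r 45.2 fill 0.84 pos [0.4272 0.396  0.028 ] R 0.0334
px 72 137 r 69.7 fill 0.52 pos [0.4413 0.1488 0.028 ] R 0.0531
px 265 59 r 44.2 fill 0.9 pos [0.3859 0.295  0.028 ] R 0.0309
[ 17 102 207] [ 17 101 214] [ 17 101 214]
```

Call:
jog_arm([
  {"fingers": 1,"x": 3,"y": 3.3,"z": -40,"twist": 0},
  {"fingers": 1,"x": 3.3,"y": 3.3,"z": -70,"twist": 0},
  {"fingers": 1,"x": 3.3,"y": 3.3,"z": -86,"twist": 0},
  {"fingers": 1,"x": 3.3,"y": 3.3,"z": -86,"twist": 0},
  {"fingers": 0.6,"x": 3.3,"y": 3.3,"z": -86,"twist": 0},
  {"fingers": 0.4,"x": 3.3,"y": 3.3,"z": -86,"twist": 0},
  {"fingers": 0.3,"x": 3.3,"y": 3.3,"z": -86,"twist": 0},
  {"fingers": 0.3,"x": 3.3,"y": 3.3,"z": -86,"twist": 0},
], grip_force=40)

```text
time: 13.4
ee_pos: [0.4942, 0.293, 0.0388]
tcp_rot: [-60.2, 89.8, -59.9]
wrist_force: [-0.3, -1.4, 7.6]
opening: 0.0556
```

Call:
jog_arm([
  {"fingers": 0.6,"x": 0,"y": 0,"z": 0,"twist": 0},
  {"fingers": 1,"x": 0,"y": 0,"z": 0,"twist": 0},
  {"fingers": 1,"x": 0,"y": 0,"z": 0,"twist": 0},
  {"fingers": 1,"x": 0,"y": 0,"z": -5,"twist": 0},
  {"fingers": 1,"x": 0,"y": 0,"z": -8,"twist": 0},
  {"fingers": 1,"x": 0,"y": 0,"z": -8,"twist": 0},
])

```text
time: 14.0
ee_pos: [0.4937, 0.2927, 0.0298]
tcp_rot: [-82.7, 89.8, -82.4]
wrist_force: [-0.3, -0.5, -0.8]
opening: 0.0854
```

```bash
python3 - <<'E'
from h import *
o=bot.get_obs();c=viewer.camera('wrist');save('l_wrist',c)
print(o['ee_pos'],yaw(o),o['wrist_force'])
E
```

```text
[0.49368972 0.29269493 0.02983607] 90.29830051747578 [-0.34238043 -0.53402686 -0.77428938]
```

View pics/l_wrist.png

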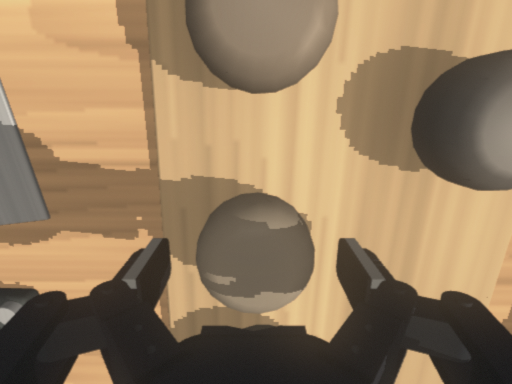

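Call:
jog_arm([
  {"fingers": 1,"x": 0,"y": 0,"z": -3,"twist": 0},
  {"fingers": 1,"x": 0,"y": 0,"z": -6,"twist": 0},
  {"fingers": 1,"x": 0,"y": 0,"z": -8,"twist": 0},
  {"fingers": 1,"x": 0,"y": 0,"z": -8,"twist": 0},
])

```text
time: 14.45
ee_pos: [0.4937, 0.2926, 0.0217]
tcp_rot: [-85.1, 89.8, -84.8]
wrist_force: [-1.2, -0.1, 1.0]
opening: 0.0852
```

Call:
jog_arm([
  {"fingers": 0.8,"x": 0,"y": -1,"z": 0,"twist": 0},
  {"fingers": 0.65,"x": 0,"y": -1,"z": 0,"twist": 0},
  {"fingers": 0.5,"x": 0,"y": -1,"z": 0,"twist": 0},
  {"fingers": 0.4,"x": 0,"y": -1,"z": 0,"twist": 0},
  {"fingers": 0.3,"x": 0,"y": -1,"z": 0,"twist": 0},
  {"fingers": 0.3,"x": 0,"y": -1,"z": 0,"twist": 0},
])

```text
time: 15.05
ee_pos: [0.4939, 0.2918, 0.0222]
tcp_rot: [-74.8, 89.8, -74.5]
wrist_force: [-0.8, -0.5, 4.3]
opening: 0.0564
```

Call:
jog_arm([
  {"fingers": 0.3,"x": 0,"y": 0,"z": 10,"twist": 0},
  {"fingers": 0.3,"x": 0,"y": 0,"z": 40,"twist": 0},
  {"fingers": 0.3,"x": 0,"y": 0,"z": 80,"twist": 0},
  {"fingers": 0.3,"x": 0,"y": 0,"z": 100,"twist": 0},
])

```text
time: 15.45
ee_pos: [0.4944, 0.2921, 0.1257]
tcp_rot: [-33.9, 89.8, -33.6]
wrist_force: [0.1, -0.1, -2.1]
opening: 0.0561
```

```bash
python3 - <<'E'
from h import *
o=bot.get_obs();c=viewer.camera('wrist');save('m_wrist',c)
print(o['ee_pos'],yaw(o),o['wrist_force'])
E
```

```text
[0.4944248  0.29211875 0.12574975] 90.29714216938537 [ 0.13815876 -0.09264268 -2.09112368]
```

View pics/m_wrist.png

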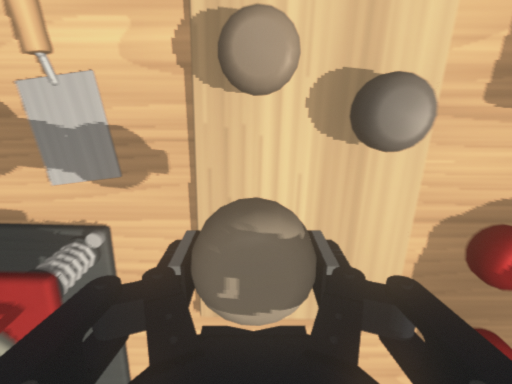

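Call:
jog_arm([
  {"fingers": 0.3,"x": 0,"y": 0,"z": 45,"twist": 0},
  {"fingers": 0.3,"x": 0,"y": 0,"z": 90,"twist": 0},
  {"fingers": 0.3,"x": 0,"y": 0,"z": 135,"twist": 0},
  {"fingers": 0.3,"x": 10,"y": -15,"z": 170,"twist": 0},
  {"fingers": 0.3,"x": 35,"y": -50,"z": 175,"twist": 0},
  {"fingers": 0.3,"x": 62,"y": -88,"z": 175,"twist": 0},
  {"fingers": 0.3,"x": 90,"y": -126,"z": 175,"twist": 0},
  {"fingers": 0.3,"x": 116,"y": -162,"z": 175,"twist": 0},
  {"fingers": 0.3,"x": 138,"y": -193,"z": 175,"twist": 0},
  {"fingers": 0.3,"x": 151,"y": -211,"z": 175,"twist": 0},
])

```text
time: 16.5
ee_pos: [0.6475, 0.0789, 0.3019]
tcp_rot: [-14.1, 89.7, -13.9]
wrist_force: [0.3, 0.2, -1.3]
opening: 0.0563
```

```bash
python3 - <<'E'
from h import *
o=bot.get_obs();c=viewer.camera('wrist');save('n_wrist',c)
print(o['ee_pos'],yaw(o),o['wrist_force'],o['opening'],o['q'])
for a in range(0,360,30):
  p=[.645+.11*np.cos(np.radians(a)),.036+.11*np.sin(np.radians(a)),.21]; u,v=proj(c,p,o); cv2.circle(c['image'],(int(u),int(v)),2,(0,255,0),-1)
save('n_wrist',c)
c=viewer.camera('top');save('n_top',c)
E
```

```text
[0.64750121 0.07890068 0.30186916] 90.17802178736565 [ 0.27551374  0.23688929 -1.33310825] 0.056305442843442306 [ 6.98909863e+00  2.19498899e+01  3.64115149e+01  1.04195861e+02
 -1.01308627e-01  6.81067557e+00]
```

View pics/n_wrist.png

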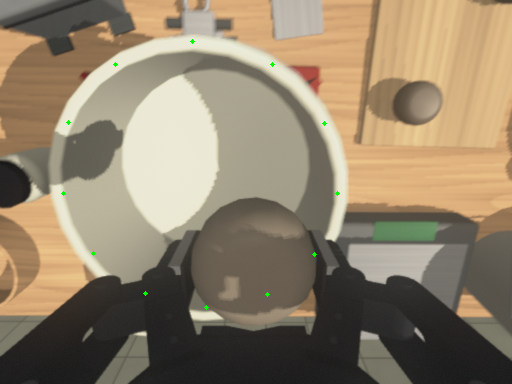

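View pics/n_top.png

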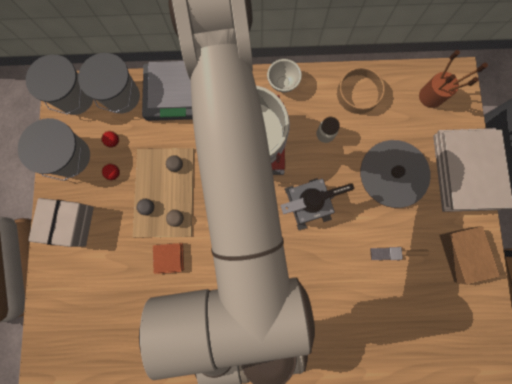

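Call:
jog_arm([
  {"fingers": 0.3,"x": 0,"y": 0.5,"z": -40,"twist": 0},
  {"fingers": 0.3,"x": 0,"y": 0.5,"z": -75,"twist": 0},
  {"fingers": 0.3,"x": 0,"y": 0.5,"z": -105,"twist": 0},
  {"fingers": 0.3,"x": 0,"y": 0.5,"z": -130,"twist": 0},
  {"fingers": 0.3,"x": 0,"y": 0.5,"z": -150,"twist": 0},
  {"fingers": 0.3,"x": 0,"y": 0.5,"z": -165,"twist": 0},
  {"fingers": 0.3,"x": 0,"y": 0.5,"z": -172,"twist": 0},
  {"fingers": 0.3,"x": 0,"y": 0.5,"z": -176,"twist": 0},
  {"fingers": 0.3,"x": 0,"y": 0.5,"z": -178,"twist": 0},
  {"fingers": 0.3,"x": 0,"y": 0.5,"z": -178,"twist": 0},
])

```text
time: 17.6
ee_pos: [0.6494, 0.0755, 0.1257]
tcp_rot: [-32.3, 89.3, -32.5]
wrist_force: [8.1, -26.3, 6.9]
opening: 0.0563
```

The +y side of the gripper touched the jar wall (26 N). I'll back off, raise, and use spots where the jaws lie tangentially: (±45, 0) with this yaw, and (0, ±45) with the yaw turned.

Call:
jog_arm([
  {"fingers": 0.3,"x": 0,"y": -10,"z": 0,"twist": 0},
  {"fingers": 0.3,"x": 0,"y": -20,"z": 10,"twist": 0},
  {"fingers": 0.3,"x": 0,"y": -28,"z": 40,"twist": 0},
  {"fingers": 0.3,"x": 10,"y": -36,"z": 70,"twist": 0},
  {"fingers": 0.3,"x": 25,"y": -40,"z": 80,"twist": 0},
  {"fingers": 0.3,"x": 43,"y": -40,"z": 80,"twist": 0},
  {"fingers": 0.3,"x": 43,"y": -40,"z": 80,"twist": 0},
])

```text
time: 18.3
ee_pos: [0.6935, 0.0357, 0.2054]
tcp_rot: [-30.7, 89.3, -30.9]
wrist_force: [-1.1, -0.1, -2.8]
opening: 0.0564
```

```bash
python3 - <<'E'
from h import *
o=bot.get_obs();c=viewer.camera('wrist');save('o_wrist',c)
print(o['ee_pos'],yaw(o),o['wrist_force'],o['opening'],o['q'])
c=viewer.camera('scene');save('o_scene',c)
cv2.imwrite('pics/o_scenez.png',cv2.resize(c['image'][100:290,160:400,::-1],None,fx=3,fy=3,interpolation=cv2.INTER_CUBIC))
E
```

```text
[0.69347865 0.03572851 0.20541275] 89.81894025612249 [-1.07981388 -0.12458378 -2.80811091] 0.05643192074929841 [ 3.0966729  24.74974065 29.19200425 93.87616231 -0.38182091  3.27405937]
```

View pics/o_scenez.png

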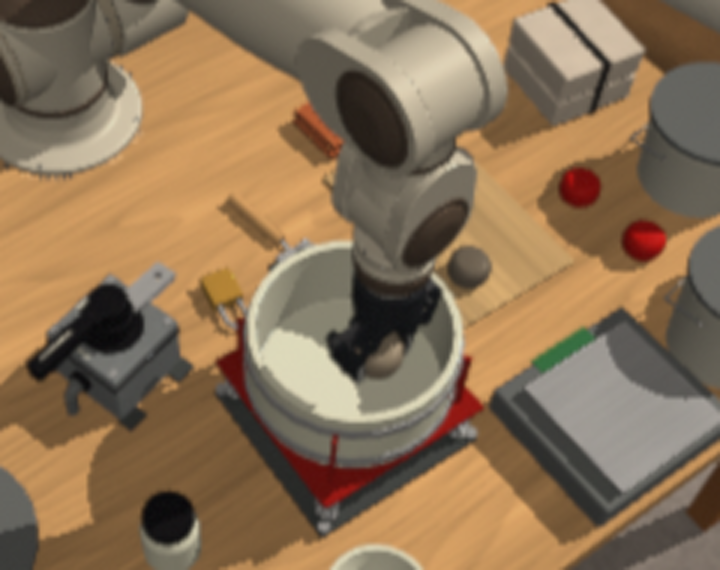

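View pics/o_wrist.png

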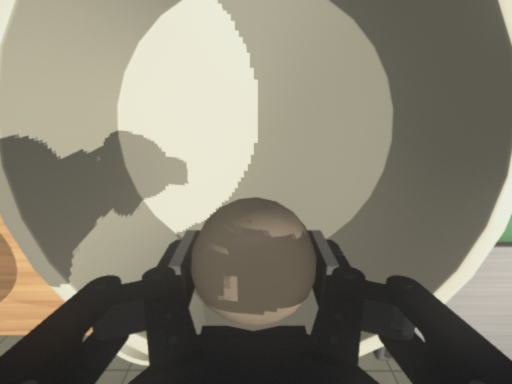

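Call:
jog_arm([
  {"fingers": 0.3,"x": -1,"y": 0,"z": -25,"twist": 0},
  {"fingers": 0.3,"x": -1,"y": 0,"z": -45,"twist": 0},
  {"fingers": 0.3,"x": -1,"y": 0,"z": -60,"twist": 0},
  {"fingers": 0.3,"x": -1,"y": 0,"z": -70,"twist": 0},
  {"fingers": 0.3,"x": -1,"y": 0,"z": -77,"twist": 0},
  {"fingers": 0.3,"x": -1,"y": 0,"z": -80,"twist": 0},
])

```text
time: 19.0
ee_pos: [0.6906, 0.036, 0.1248]
tcp_rot: [-37.2, 89.4, -37.4]
wrist_force: [0.8, 0.1, -2.1]
opening: 0.0565
```

Call:
jog_arm([
  {"fingers": 0.3,"x": 0,"y": 0,"z": -4,"twist": 0},
  {"fingers": 0.3,"x": 0,"y": 0,"z": -7,"twist": 0},
  {"fingers": 0.3,"x": 0,"y": 0,"z": -8.5,"twist": 0},
  {"fingers": 0.3,"x": 0,"y": 0,"z": -8.5,"twist": 0},
])

```text
time: 19.4
ee_pos: [0.6907, 0.036, 0.1165]
tcp_rot: [-35.7, 89.4, -35.8]
wrist_force: [-0.7, 0.3, -1.7]
opening: 0.0565
```

Call:
jog_arm([
  {"fingers": 0.3,"x": 0,"y": 0,"z": -1,"twist": 0},
  {"fingers": 0.3,"x": 0,"y": 0,"z": -2,"twist": 0},
  {"fingers": 0.3,"x": 0,"y": 0,"z": -2,"twist": 0},
])

```text
time: 19.7
ee_pos: [0.691, 0.036, 0.1163]
tcp_rot: [-30.0, 89.3, -30.1]
wrist_force: [-2.8, -0.6, 7.6]
opening: 0.0562
```

Call:
jog_arm([
  {"fingers": 0.72,"x": 0,"y": 0,"z": 0,"twist": 0},
  {"fingers": 0.8,"x": 0,"y": 0,"z": 0,"twist": 0},
  {"fingers": 0.85,"x": 0,"y": 0,"z": 0,"twist": 0},
  {"fingers": 0.85,"x": 0,"y": 0,"z": 10,"twist": 0},
  {"fingers": 0.85,"x": 0,"y": 0,"z": 40,"twist": 0},
  {"fingers": 0.85,"x": 0,"y": 0,"z": 85,"twist": 0},
  {"fingers": 1,"x": 0,"y": 0,"z": 130,"twist": 0},
  {"fingers": 1,"x": -20,"y": 20,"z": 170,"twist": 0},
  {"fingers": 1,"x": -50,"y": 45,"z": 190,"twist": 0},
  {"fingers": 1,"x": -85,"y": 80,"z": 190,"twist": 0},
])

```text
time: 20.7
ee_pos: [0.6062, 0.1159, 0.3103]
tcp_rot: [-17.7, 89.0, -17.9]
wrist_force: [1.5, 1.0, 0.1]
opening: 0.0856
```

```bash
python3 - <<'E'
from h import *
o=bot.get_obs();c=viewer.camera('wrist');save('p_wrist',c)
print(o['ee_pos'],yaw(o),o['wrist_force'],o['opening'],o['q'])
E
```

```text
[0.60617441 0.11588294 0.31031248] 89.71948519755497 [1.49635181 0.98006666 0.11476544] 0.08561633695598428 [ 11.02725711  15.99865652  29.78941203 102.93981468  -0.47104527
  11.30188725]
```

View pics/p_wrist.png

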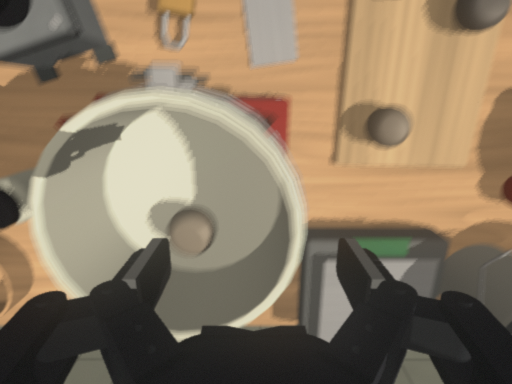

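Call:
jog_arm([
  {"fingers": 1,"x": -8,"y": 45,"z": 0,"twist": 0},
  {"fingers": 1,"x": -16,"y": 92,"z": 0,"twist": 0},
  {"fingers": 1,"x": -24,"y": 138,"z": -10,"twist": 0},
  {"fingers": 1,"x": -31,"y": 175,"z": -40,"twist": 0},
  {"fingers": 1,"x": -31,"y": 182,"z": -85,"twist": 0},
  {"fingers": 1,"x": -31,"y": 182,"z": -130,"twist": 0},
  {"fingers": 1,"x": -31,"y": 182,"z": -170,"twist": 0},
  {"fingers": 1,"x": -31,"y": 182,"z": -190,"twist": 0},
  {"fingers": 1,"x": -31,"y": 182,"z": -190,"twist": 0},
])

```text
time: 21.65
ee_pos: [0.5683, 0.302, 0.1161]
tcp_rot: [-43.5, 89.5, -43.5]
wrist_force: [-0.9, -0.1, 0.5]
opening: 0.0857
```

```bash
python3 - <<'E'
from h import *
o=bot.get_obs();c=viewer.camera('wrist');save('q_wrist',c)
print(o['ee_pos'],yaw(o),o['wrist_force'],o['opening'])
E
sed -i 's/m\[238:\]=0/m[320:]=0/' peb.py; python3 peb.py
```

```text
[0.56834178 0.3019923  0.11606878] 89.9515487083297 [-0.94193429 -0.10789705  0.46215544] 0.08570943883039953
px 430 316 r 61.6 fill 0.21 pos [0.6851 0.4633 0.028 ] R 0.0564
px 362 264 r 29.1 fill 0.23 pos [0.6315 0.3953 0.028 ] R 0.0251
px 249 204 r 35.9 fill 0.95 pos [0.5761 0.2981 0.028 ] R 0.029
px 76 233 r 114.4 fill 0.36 pos [0.6017 0.1526 0.028 ] R 0.0958
px 396 3 r 47.1 fill 0.42 pos [0.435  0.3952 0.028 ] R 0.0309
px 46 44 r 63.7 fill 0.58 pos [0.4588 0.1594 0.028 ] R 0.0437
[ 17 104 197] [ 17 102 193] [ 17 102 200]
```

View pics/q_wrist.png

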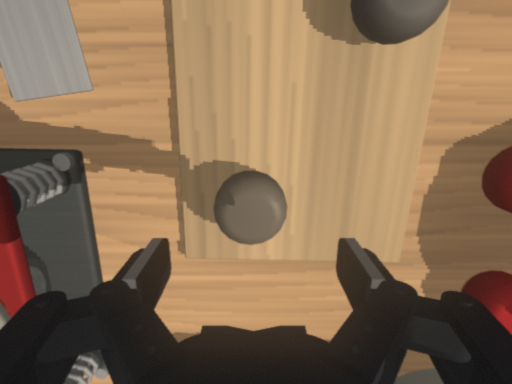

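Call:
jog_arm([
  {"fingers": 1,"x": 7,"y": -4,"z": -35,"twist": 0},
  {"fingers": 1,"x": 7.7,"y": -4,"z": -70,"twist": 0},
  {"fingers": 1,"x": 7.7,"y": -4,"z": -88,"twist": 0},
  {"fingers": 1,"x": 7.7,"y": -4,"z": -94,"twist": 0},
  {"fingers": 1,"x": 7.7,"y": -4,"z": -94,"twist": 0},
  {"fingers": 0.75,"x": 7.7,"y": -4,"z": -94,"twist": 0},
  {"fingers": 0.5,"x": 7.7,"y": -4,"z": -94,"twist": 0},
  {"fingers": 0.3,"x": 7.7,"y": -4,"z": -94,"twist": 0},
  {"fingers": 0.3,"x": 7.7,"y": -4,"z": -94,"twist": 0},
  {"fingers": 0.3,"x": 7.7,"y": -4,"z": -94,"twist": 0},
])

```text
time: 22.75
ee_pos: [0.5788, 0.2993, 0.029]
tcp_rot: [-7.0, 89.1, -7.1]
wrist_force: [-1.7, -0.4, 6.5]
opening: 0.0561
```

Call:
jog_arm([
  {"fingers": 0.3,"x": 0,"y": 0,"z": 5,"twist": 0},
  {"fingers": 0.3,"x": 0,"y": 0,"z": 20,"twist": 0},
  {"fingers": 0.3,"x": 0,"y": 0,"z": 40,"twist": 0},
  {"fingers": 0.3,"x": 0,"y": 0,"z": 40,"twist": 0},
])

```text
time: 23.15
ee_pos: [0.5803, 0.3001, 0.0732]
tcp_rot: [2.1, 88.9, 2.0]
wrist_force: [1.5, 0.4, -1.1]
opening: 0.0562
```

```bash
python3 - <<'E'
from h import *
o=bot.get_obs();c=viewer.camera('wrist');save('r_wrist',c)
print(o['ee_pos'],yaw(o),o['wrist_force'],o['opening'])
E
```

```text
[0.58031374 0.30012681 0.07323964] 89.94308623444125 [ 1.50909737  0.4177304  -1.08611918] 0.056230512412038226
```

View pics/r_wrist.png

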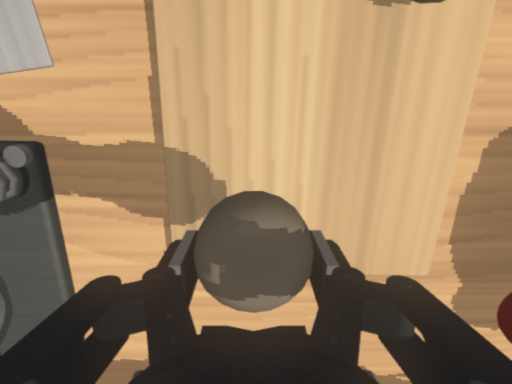

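Call:
jog_arm([
  {"fingers": 0.3,"x": 0,"y": 0,"z": 48,"twist": 0},
  {"fingers": 0.3,"x": 0,"y": 0,"z": 96,"twist": 0},
  {"fingers": 0.3,"x": 0,"y": 0,"z": 144,"twist": 0},
  {"fingers": 0.3,"x": 0,"y": -10,"z": 190,"twist": 0},
  {"fingers": 0.3,"x": 4,"y": -40,"z": 227,"twist": 0},
  {"fingers": 0.3,"x": 8,"y": -85,"z": 235,"twist": 0},
  {"fingers": 0.3,"x": 12,"y": -130,"z": 235,"twist": 0},
  {"fingers": 0.3,"x": 16,"y": -175,"z": 235,"twist": 0},
  {"fingers": 0.3,"x": 20,"y": -220,"z": 235,"twist": 0},
  {"fingers": 0.3,"x": 22,"y": -260,"z": 235,"twist": 0},
])

```text
time: 24.2
ee_pos: [0.6017, 0.0377, 0.3055]
tcp_rot: [-1.4, 89.0, -1.4]
wrist_force: [0.6, -0.0, -2.0]
opening: 0.056
```

Call:
jog_arm([
  {"fingers": 0.3,"x": 0,"y": 0,"z": -35,"twist": 0},
  {"fingers": 0.3,"x": 0,"y": 0,"z": -70,"twist": 0},
  {"fingers": 0.3,"x": 0,"y": 0,"z": -90,"twist": 0},
  {"fingers": 0.3,"x": 0,"y": 0,"z": -90,"twist": 0},
])

```text
time: 24.6
ee_pos: [0.6003, 0.0374, 0.2114]
tcp_rot: [-4.1, 89.4, -4.2]
wrist_force: [0.8, -0.1, -1.4]
opening: 0.0566
```

```bash
python3 - <<'E'
from h import *
o=bot.get_obs();c=viewer.camera('wrist');save('s_wrist',c)
print(o['ee_pos'],yaw(o),o['wrist_force'],o['opening'])
E
```

```text
[0.60025871 0.03744258 0.21137825] 89.90151856907814 [ 0.84203966 -0.07351949 -1.35517248] 0.05655393782338609
```

View pics/s_wrist.png

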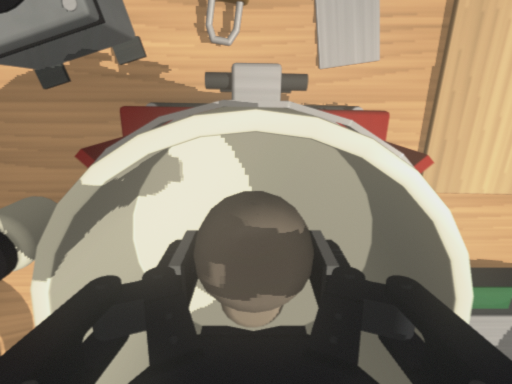

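Call:
jog_arm([
  {"fingers": 0.3,"x": 1,"y": -1,"z": -20,"twist": 0},
  {"fingers": 0.3,"x": 2,"y": -1.5,"z": -40,"twist": 0},
  {"fingers": 0.3,"x": 2,"y": -1.5,"z": -55,"twist": 0},
  {"fingers": 0.3,"x": 2,"y": -1.5,"z": -68,"twist": 0},
  {"fingers": 0.3,"x": 2,"y": -1.5,"z": -77,"twist": 0},
  {"fingers": 0.3,"x": 2,"y": -1.5,"z": -81,"twist": 0},
  {"fingers": 0.3,"x": 2,"y": -1.5,"z": -81,"twist": 0},
])

```text
time: 25.35
ee_pos: [0.6029, 0.0362, 0.1328]
tcp_rot: [-2.5, 89.2, -2.6]
wrist_force: [0.4, -0.0, -2.0]
opening: 0.0563
```

Call:
jog_arm([
  {"fingers": 0.3,"x": 0,"y": 0,"z": -4,"twist": 0},
  {"fingers": 0.3,"x": 0,"y": 0,"z": -7,"twist": 0},
  {"fingers": 0.3,"x": 0,"y": 0,"z": -9,"twist": 0},
  {"fingers": 0.3,"x": 0,"y": 0,"z": -9,"twist": 0},
])

```text
time: 25.75
ee_pos: [0.6027, 0.0362, 0.1236]
tcp_rot: [-2.6, 89.2, -2.7]
wrist_force: [0.1, 0.2, -1.8]
opening: 0.0562
```

Call:
jog_arm([
  {"fingers": 0.3,"x": 0,"y": 0,"z": -1,"twist": 0},
  {"fingers": 0.3,"x": 0,"y": 0,"z": -1.8,"twist": 0},
  {"fingers": 0.3,"x": 0,"y": 0,"z": -1.8,"twist": 0},
])

```text
time: 26.05
ee_pos: [0.6029, 0.0362, 0.123]
tcp_rot: [-2.1, 89.2, -2.2]
wrist_force: [-2.4, 0.1, 4.4]
opening: 0.056
```

Call:
jog_arm([
  {"fingers": 0.72,"x": 0,"y": 0,"z": 0,"twist": 0},
  {"fingers": 0.8,"x": 0,"y": 0,"z": 0,"twist": 0},
  {"fingers": 0.85,"x": 0,"y": 0,"z": 0,"twist": 0},
  {"fingers": 0.85,"x": 0,"y": 0,"z": 10,"twist": 0},
  {"fingers": 0.85,"x": 0,"y": 0,"z": 45,"twist": 0},
  {"fingers": 0.85,"x": 0,"y": 0,"z": 90,"twist": 0},
  {"fingers": 1,"x": 0,"y": 0,"z": 135,"twist": 0},
  {"fingers": 1,"x": -10,"y": 20,"z": 170,"twist": 0},
  {"fingers": 1,"x": -36,"y": 52,"z": 180,"twist": 0},
  {"fingers": 1,"x": -64,"y": 85,"z": 180,"twist": 0},
])

```text
time: 27.05
ee_pos: [0.539, 0.1218, 0.3058]
tcp_rot: [1.2, 88.9, 1.0]
wrist_force: [0.6, 1.1, -0.5]
opening: 0.0858
```

```bash
python3 - <<'E'
from h import *
o=bot.get_obs();c=viewer.camera('wrist');save('t_wrist',c)
print(o['ee_pos'],yaw(o),o['wrist_force'],o['opening'])
E
python3 peb.py
```

```text
[0.53897145 0.121762   0.30579449] 89.83294895936334 [ 0.63091116  1.0654237  -0.49830602] 0.08575168448483822
px 400 299 r 112.8 fill 0.22 pos [0.7871 0.375  0.028 ] R 0.1922
px 24 248 r 38.1 fill 0.42 pos [ 0.6885 -0.239   0.028 ] R 0.0604
px 145 308 r 130.3 fill 0.4 pos [ 0.8043 -0.0602  0.028 ] R 0.2233
px 190 227 r 112.6 fill 0.18 pos [0.6523 0.0275 0.028 ] R 0.1746
px 259 85 r 40.0 fill 0.59 pos [0.4456 0.1335 0.028 ] R 0.0532
px 461 69 r 26.0 fill 0.81 pos [0.4259 0.3974 0.028 ] R 0.0341
px 390 34 r 24.6 fill 0.76 pos [0.3848 0.2979 0.028 ] R 0.0311
px 49 62 r 79.3 fill 0.53 pos [ 0.4177 -0.1392  0.028 ] R 0.1027
[14 57 76] [ 16 113 216] [ 15 113 214]
```

View pics/t_wrist.png

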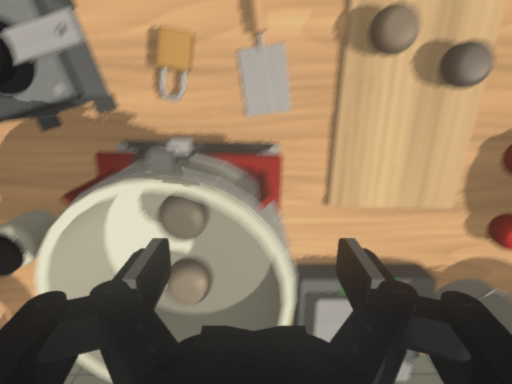

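Call:
jog_arm([
  {"fingers": 1,"x": -14,"y": 34,"z": 0,"twist": -8},
  {"fingers": 1,"x": -28,"y": 68,"z": 0,"twist": -16},
  {"fingers": 1,"x": -42,"y": 102,"z": 0,"twist": -24},
  {"fingers": 1,"x": -56,"y": 137,"z": 0,"twist": -32},
  {"fingers": 1,"x": -70,"y": 171,"z": 0,"twist": -40},
  {"fingers": 1,"x": -84,"y": 205,"z": -10,"twist": -48},
  {"fingers": 1,"x": -98,"y": 240,"z": -30,"twist": -56},
  {"fingers": 1,"x": -112,"y": 260,"z": -65,"twist": -64},
  {"fingers": 1,"x": -112,"y": 274,"z": -100,"twist": -72},
  {"fingers": 1,"x": -112,"y": 274,"z": -130,"twist": -80},
])

```text
time: 28.15
ee_pos: [0.4242, 0.3993, 0.1736]
tcp_rot: [1.5, 89.0, -78.6]
wrist_force: [0.8, -0.9, -0.7]
opening: 0.0856
```

Call:
jog_arm([
  {"fingers": 1,"x": 0,"y": 0,"z": -30,"twist": -8},
  {"fingers": 1,"x": 0,"y": 0,"z": -60,"twist": -10},
  {"fingers": 1,"x": 0,"y": 0,"z": -60,"twist": -10},
  {"fingers": 1,"x": 0,"y": 0,"z": -60,"twist": -10},
])

```text
time: 28.55
ee_pos: [0.4245, 0.3992, 0.1145]
tcp_rot: [1.0, 89.0, -89.0]
wrist_force: [-0.4, -0.7, 0.6]
opening: 0.0856
```

```bash
python3 - <<'E'
from h import *
o=bot.get_obs();c=viewer.camera('wrist');save('u_wrist',c)
print(o['ee_pos'],yaw(o),o['wrist_force'],o['opening'])
E
python3 peb.py
```

```text
[0.42445522 0.39920392 0.11446678] -0.043447708326614945 [-0.38632858 -0.74362336  0.57751905] 0.08557568747782032
px 466 306 r 27.5 fill 0.38 pos [0.6182 0.295  0.028 ] R 0.0248
px 40 306 r 27.5 fill 0.38 pos [0.2334 0.2956 0.028 ] R 0.0248
px 210 306 r 33.2 fill 0.66 pos [0.3867 0.2954 0.028 ] R 0.03
px 394 278 r 63.6 fill 0.26 pos [0.5483 0.3246 0.028 ] R 0.0553
px 112 278 r 63.2 fill 0.28 pos [0.3036 0.325  0.028 ] R 0.0549
px 257 204 r 36.8 fill 0.95 pos [0.4287 0.3939 0.028 ] R 0.0293
[ 17 104 192] [ 15 115 204] [ 16 115 188]
```

View pics/u_wrist.png

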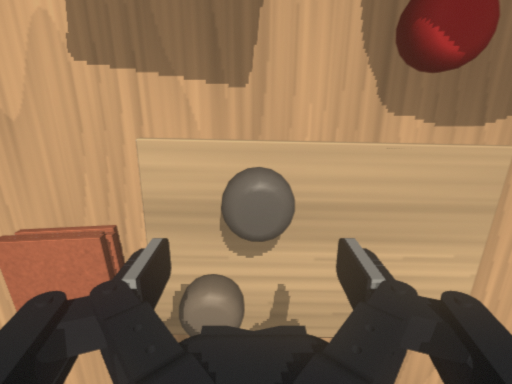

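Call:
jog_arm([
  {"fingers": 1,"x": 4.2,"y": -5,"z": -35,"twist": 0},
  {"fingers": 1,"x": 4.2,"y": -5.3,"z": -70,"twist": 0},
  {"fingers": 1,"x": 4.2,"y": -5.3,"z": -88,"twist": 0},
  {"fingers": 1,"x": 4.2,"y": -5.3,"z": -94,"twist": 0},
  {"fingers": 1,"x": 4.2,"y": -5.3,"z": -94,"twist": 0},
  {"fingers": 0.8,"x": 4.2,"y": -5.3,"z": -94,"twist": 0},
  {"fingers": 0.6,"x": 4.2,"y": -5.3,"z": -94,"twist": 0},
  {"fingers": 0.4,"x": 4.2,"y": -5.3,"z": -94,"twist": 0},
  {"fingers": 0.3,"x": 4.2,"y": -5.3,"z": -94,"twist": 0},
  {"fingers": 0.3,"x": 4.2,"y": -5.3,"z": -94,"twist": 0},
])

```text
time: 29.65
ee_pos: [0.43, 0.3953, 0.024]
tcp_rot: [19.2, 89.2, -70.9]
wrist_force: [-2.1, -0.5, 5.6]
opening: 0.0562
```

Call:
jog_arm([
  {"fingers": 0.3,"x": 0,"y": 0,"z": 10,"twist": 0},
  {"fingers": 0.3,"x": 0,"y": 0,"z": 50,"twist": 0},
  {"fingers": 0.3,"x": 0,"y": 0,"z": 98,"twist": 0},
  {"fingers": 0.3,"x": 0,"y": 0,"z": 146,"twist": 0},
  {"fingers": 0.3,"x": 0,"y": 0,"z": 194,"twist": 0},
  {"fingers": 0.3,"x": 3,"y": -6,"z": 240,"twist": 0},
  {"fingers": 0.3,"x": 12,"y": -25,"z": 280,"twist": 0},
  {"fingers": 0.3,"x": 33,"y": -65,"z": 285,"twist": 0},
  {"fingers": 0.3,"x": 55,"y": -107,"z": 285,"twist": 0},
  {"fingers": 0.3,"x": 78,"y": -148,"z": 285,"twist": 0},
])

```text
time: 30.65
ee_pos: [0.5083, 0.2459, 0.3108]
tcp_rot: [28.4, 89.2, -61.6]
wrist_force: [1.1, 0.3, -2.0]
opening: 0.0563
```

Call:
jog_arm([
  {"fingers": 0.3,"x": 23,"y": -40,"z": 0,"twist": 0},
  {"fingers": 0.3,"x": 46,"y": -80,"z": 0,"twist": 0},
  {"fingers": 0.3,"x": 69,"y": -122,"z": 0,"twist": 0},
  {"fingers": 0.3,"x": 92,"y": -164,"z": 0,"twist": 0},
  {"fingers": 0.3,"x": 114,"y": -205,"z": 0,"twist": 0},
  {"fingers": 0.3,"x": 130,"y": -240,"z": 0,"twist": 0},
  {"fingers": 0.3,"x": 138,"y": -255,"z": 0,"twist": 0},
  {"fingers": 0.3,"x": 138,"y": -257,"z": 0,"twist": 0},
])

```text
time: 31.45
ee_pos: [0.6468, -0.0134, 0.311]
tcp_rot: [27.7, 89.2, -62.4]
wrist_force: [-0.2, 0.2, -1.6]
opening: 0.0565
```

```bash
python3 - <<'E'
from h import *
o=bot.get_obs();c=viewer.camera('wrist');save('v_wrist',c)
print(o['ee_pos'],yaw(o),o['wrist_force'],o['opening'])
E
```

```text
[ 0.64684313 -0.0134068   0.31095515] -0.15094060914312213 [-0.23547501  0.2480628  -1.5544758 ] 0.05645616994421523
```

View pics/v_wrist.png

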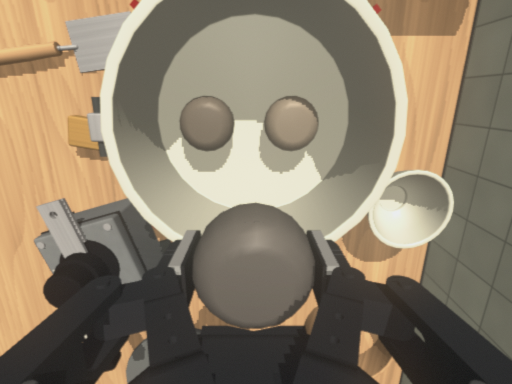

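```bash
python3 - <<'E'
from h import *
o=bot.get_obs();c=viewer.camera('wrist')
for p in[(207,124),(291,124)]: print(ray(c,*p,.122,o))
print([ray(c,u,100,.21,o) for u in (113,398)])
E
```

```text
[0.59875418 0.03602736 0.122     ]
[0.68931498 0.03581735 0.122     ]
[array([0.54227533, 0.06144642, 0.21      ]), array([0.75791355, 0.06104339, 0.21      ])]
```

Call:
jog_arm([
  {"fingers": 0.3,"x": -1,"y": 2,"z": -40,"twist": 0},
  {"fingers": 0.3,"x": -1,"y": 2,"z": -75,"twist": 0},
  {"fingers": 0.3,"x": -1,"y": 2,"z": -105,"twist": 0},
  {"fingers": 0.3,"x": -1,"y": 2,"z": -130,"twist": 0},
  {"fingers": 0.3,"x": -1,"y": 2,"z": -152,"twist": 0},
  {"fingers": 0.3,"x": -1,"y": 2,"z": -168,"twist": 0},
  {"fingers": 0.3,"x": -1,"y": 2,"z": -178,"twist": 0},
  {"fingers": 0.3,"x": -1,"y": 2,"z": -183,"twist": 0},
  {"fingers": 0.3,"x": -1,"y": 2,"z": -183,"twist": 0},
])

```text
time: 32.45
ee_pos: [0.6449, -0.0087, 0.1286]
tcp_rot: [30.3, 89.2, -59.7]
wrist_force: [0.1, 0.1, -2.3]
opening: 0.0562
```

Call:
jog_arm([
  {"fingers": 0.3,"x": 0,"y": -2,"z": -4,"twist": 0},
  {"fingers": 0.3,"x": 1,"y": -3,"z": -8,"twist": 0},
  {"fingers": 0.3,"x": 1,"y": -3,"z": -10,"twist": 0},
  {"fingers": 0.3,"x": 1,"y": -3,"z": -11,"twist": 0},
  {"fingers": 0.3,"x": 1,"y": -3,"z": -12,"twist": 0},
  {"fingers": 0.3,"x": 1,"y": -3,"z": -12,"twist": 0},
])

```text
time: 33.05
ee_pos: [0.646, -0.0119, 0.118]
tcp_rot: [33.9, 89.2, -56.1]
wrist_force: [-3.4, 0.1, 6.8]
opening: 0.0559
```

Contact at 0.118, as computed. I'll release and rise, turning back to yaw 90 for the last pebble.

Call:
jog_arm([
  {"fingers": 0.72,"x": 0,"y": 0,"z": 0,"twist": 0},
  {"fingers": 0.8,"x": 0,"y": 0,"z": 0,"twist": 0},
  {"fingers": 0.85,"x": 0,"y": 0,"z": 0,"twist": 0},
  {"fingers": 0.85,"x": 0,"y": 0,"z": 10,"twist": 0},
  {"fingers": 0.85,"x": 0,"y": 0,"z": 45,"twist": 0},
  {"fingers": 0.85,"x": 0,"y": 0,"z": 90,"twist": 0},
  {"fingers": 1,"x": 0,"y": 0,"z": 135,"twist": 0},
  {"fingers": 1,"x": 0,"y": 10,"z": 175,"twist": 5},
  {"fingers": 1,"x": -28,"y": 45,"z": 190,"twist": 13},
  {"fingers": 1,"x": -57,"y": 81,"z": 190,"twist": 21},
])

```text
time: 34.05
ee_pos: [0.5896, 0.0695, 0.3112]
tcp_rot: [43.8, 89.0, -25.0]
wrist_force: [0.3, 1.3, 0.1]
opening: 0.0853
```

Call:
jog_arm([
  {"fingers": 1,"x": -30,"y": 33,"z": 0,"twist": 8},
  {"fingers": 1,"x": -60,"y": 66,"z": 0,"twist": 16},
  {"fingers": 1,"x": -90,"y": 100,"z": 0,"twist": 24},
  {"fingers": 1,"x": -120,"y": 133,"z": 0,"twist": 32},
  {"fingers": 1,"x": -150,"y": 166,"z": 0,"twist": 40},
  {"fingers": 1,"x": -180,"y": 200,"z": -20,"twist": 48},
  {"fingers": 1,"x": -200,"y": 220,"z": -50,"twist": 56},
  {"fingers": 1,"x": -205,"y": 226,"z": -95,"twist": 64},
  {"fingers": 1,"x": -205,"y": 226,"z": -135,"twist": 69},
  {"fingers": 1,"x": -205,"y": 226,"z": -170,"twist": 69},
])

```text
time: 35.05
ee_pos: [0.3839, 0.2957, 0.14]
tcp_rot: [43.6, 88.9, 44.1]
wrist_force: [0.6, -0.3, 0.5]
opening: 0.0856
```

Call:
jog_arm([
  {"fingers": 1,"x": 0,"y": 0,"z": -20,"twist": 0},
  {"fingers": 1,"x": 0,"y": 0,"z": -20,"twist": 0},
])

```text
time: 35.25
ee_pos: [0.3826, 0.2949, 0.1177]
tcp_rot: [45.5, 89.2, 46.0]
wrist_force: [-0.8, -0.3, 0.8]
opening: 0.0854
```

```bash
python3 - <<'E'
from h import *
o=bot.get_obs();c=viewer.camera('wrist');save('w_wrist',c)
print(o['ee_pos'],yaw(o),o['wrist_force'],o['opening'])
E
python3 peb.py
```

```text
[0.38263239 0.29487143 0.11771696] 90.47355656085192 [-0.84926856 -0.30637669  0.76265659] 0.08540832575610648
px 400 316 r 42.1 fill 0.21 pos [0.5015 0.4341 0.028 ] R 0.0398
px 364 263 r 30.0 fill 0.23 pos [0.4452 0.3927 0.028 ] R 0.0264
px 84 272 r 83.8 fill 0.46 pos [0.4544 0.1493 0.028 ] R 0.0727
px 252 202 r 35.2 fill 0.92 pos [0.3888 0.2945 0.028 ] R 0.0286
[ 17 102 188] [ 15 117 209] [ 17 104 209]
```

View pics/w_wrist.png

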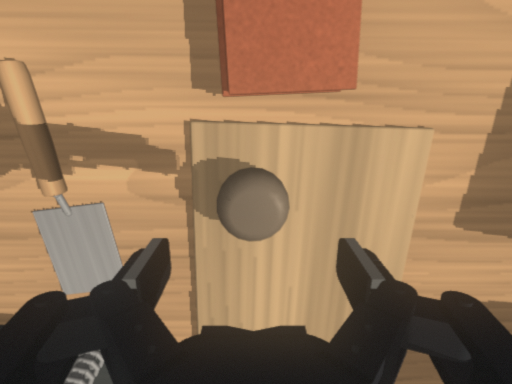

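Call:
jog_arm([
  {"fingers": 1,"x": 5.8,"y": 0,"z": -35,"twist": 0},
  {"fingers": 1,"x": 5.8,"y": 0,"z": -70,"twist": 0},
  {"fingers": 1,"x": 5.8,"y": 0,"z": -90,"twist": 0},
  {"fingers": 1,"x": 5.8,"y": 0,"z": -97,"twist": 0},
  {"fingers": 1,"x": 5.8,"y": 0,"z": -97,"twist": 0},
  {"fingers": 0.8,"x": 5.8,"y": 0,"z": -97,"twist": 0},
  {"fingers": 0.6,"x": 5.8,"y": 0,"z": -97,"twist": 0},
  {"fingers": 0.4,"x": 5.8,"y": 0,"z": -97,"twist": 0},
  {"fingers": 0.3,"x": 5.8,"y": 0,"z": -97,"twist": 0},
  {"fingers": 0.3,"x": 5.8,"y": 0,"z": -97,"twist": 0},
])

```text
time: 36.35
ee_pos: [0.3908, 0.2965, 0.0264]
tcp_rot: [42.2, 88.7, 42.7]
wrist_force: [-1.8, -1.2, 7.9]
opening: 0.0562
```

Call:
jog_arm([
  {"fingers": 0.3,"x": 0,"y": 0,"z": 10,"twist": 0},
  {"fingers": 0.3,"x": 0,"y": 0,"z": 50,"twist": 0},
  {"fingers": 0.3,"x": 0,"y": 0,"z": 98,"twist": 0},
  {"fingers": 0.3,"x": 0,"y": 0,"z": 146,"twist": -5},
  {"fingers": 0.3,"x": 0,"y": 0,"z": 194,"twist": -12},
  {"fingers": 0.3,"x": 6,"y": -5,"z": 240,"twist": -20},
  {"fingers": 0.3,"x": 25,"y": -20,"z": 275,"twist": -28},
  {"fingers": 0.3,"x": 58,"y": -48,"z": 280,"twist": -36},
  {"fingers": 0.3,"x": 94,"y": -78,"z": 280,"twist": -44},
  {"fingers": 0.3,"x": 130,"y": -108,"z": 280,"twist": -52},
])

```text
time: 37.35
ee_pos: [0.5218, 0.1874, 0.3081]
tcp_rot: [45.1, 88.6, -6.8]
wrist_force: [0.8, 0.5, -2.1]
opening: 0.0561
```

Call:
jog_arm([
  {"fingers": 0.3,"x": 30,"y": -25,"z": 0,"twist": -8},
  {"fingers": 0.3,"x": 64,"y": -53,"z": 0,"twist": -16},
  {"fingers": 0.3,"x": 96,"y": -80,"z": 0,"twist": -24},
  {"fingers": 0.3,"x": 118,"y": -98,"z": 0,"twist": -32},
  {"fingers": 0.3,"x": 124,"y": -105,"z": 0,"twist": -38},
  {"fingers": 0.3,"x": 124,"y": -105,"z": 0,"twist": -38},
])

```text
time: 37.95
ee_pos: [0.6466, 0.0812, 0.308]
tcp_rot: [43.8, 88.6, -46.2]
wrist_force: [0.1, -0.2, -2.6]
opening: 0.0562
```

```bash
python3 - <<'E'
from h import *
o=bot.get_obs();c=viewer.camera('wrist');save('x_wrist',c)
print(o['ee_pos'],yaw(o),o['wrist_force'],o['opening'])
E
```

```text
[0.64655898 0.08117698 0.30797671] -0.019592155612743432 [ 0.07149824 -0.22108022 -2.55831428] 0.05623327536202415
```

View pics/x_wrist.png

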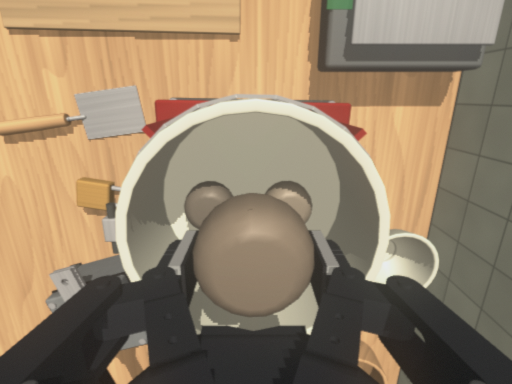

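Call:
jog_arm([
  {"fingers": 0.3,"x": -1,"y": 2,"z": -40,"twist": 0},
  {"fingers": 0.3,"x": -1,"y": 2,"z": -75,"twist": 0},
  {"fingers": 0.3,"x": -1,"y": 2,"z": -105,"twist": 0},
  {"fingers": 0.3,"x": -1,"y": 2,"z": -130,"twist": 0},
  {"fingers": 0.3,"x": -1,"y": 2,"z": -152,"twist": 0},
  {"fingers": 0.3,"x": -1,"y": 2,"z": -168,"twist": 0},
  {"fingers": 0.3,"x": -1,"y": 2,"z": -177,"twist": 0},
  {"fingers": 0.3,"x": -1,"y": 2,"z": -179,"twist": 0},
  {"fingers": 0.3,"x": -1,"y": 2,"z": -179,"twist": 0},
])

```text
time: 38.9
ee_pos: [0.6448, 0.0845, 0.1303]
tcp_rot: [46.4, 88.6, -43.3]
wrist_force: [-0.3, 0.0, -2.9]
opening: 0.0559
```

Call:
jog_arm([
  {"fingers": 0.3,"x": 0,"y": -0.5,"z": -4,"twist": 0},
  {"fingers": 0.3,"x": 0,"y": -0.5,"z": -7,"twist": 0},
  {"fingers": 0.3,"x": 0,"y": -0.5,"z": -9,"twist": 0},
  {"fingers": 0.3,"x": 0,"y": -0.5,"z": -10.5,"twist": 0},
  {"fingers": 0.3,"x": 0,"y": -0.5,"z": -11.3,"twist": 0},
  {"fingers": 0.3,"x": 0,"y": -0.5,"z": -11.3,"twist": 0},
])

```text
time: 39.5
ee_pos: [0.6449, 0.084, 0.1205]
tcp_rot: [48.9, 88.6, -40.8]
wrist_force: [-4.0, 1.1, 6.9]
opening: 0.0557
```

Call:
jog_arm([
  {"fingers": 0.72,"x": 0,"y": 0,"z": 0,"twist": 0},
  {"fingers": 0.8,"x": 0,"y": 0,"z": 0,"twist": 0},
  {"fingers": 0.85,"x": 0,"y": 0,"z": 0,"twist": 0},
  {"fingers": 0.85,"x": 0,"y": 0,"z": 10,"twist": 0},
  {"fingers": 0.85,"x": 0,"y": 0,"z": 45,"twist": 0},
  {"fingers": 0.85,"x": 0,"y": 0,"z": 90,"twist": 0},
  {"fingers": 1,"x": 0,"y": 0,"z": 135,"twist": 0},
  {"fingers": 1,"x": 0,"y": -30,"z": 180,"twist": 0},
  {"fingers": 1,"x": -15,"y": -75,"z": 210,"twist": 0},
  {"fingers": 1,"x": -30,"y": -120,"z": 230,"twist": 0},
])

```text
time: 40.5
ee_pos: [0.6179, -0.027, 0.3485]
tcp_rot: [52.1, 88.4, -37.4]
wrist_force: [0.2, -0.7, 0.4]
opening: 0.0852
```

```bash
python3 - <<'E'
from h import *
o=bot.get_obs();c=viewer.camera('wrist');save('y_wrist',c)
print(o['ee_pos'],yaw(o),o['wrist_force'],o['opening'])
c=viewer.camera('scene');save('y_scene',c)
c=viewer.camera('top');save('y_top',c)
E
```

```text
[ 0.61793011 -0.02696418  0.34853876] 0.4361426269021295 [ 0.19307994 -0.717173    0.35170205] 0.08520640160774438
```

View pics/y_wrist.png

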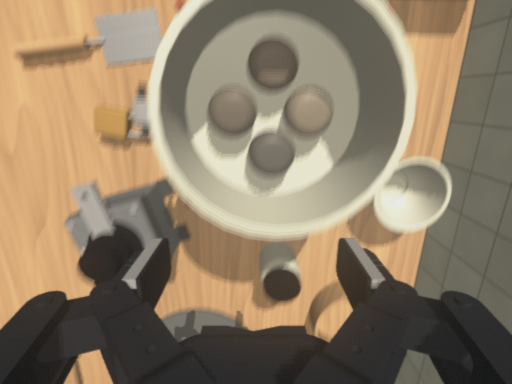

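View pics/y_top.png

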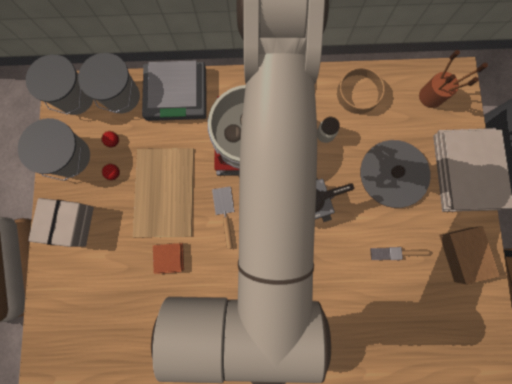

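View pics/y_scene.png

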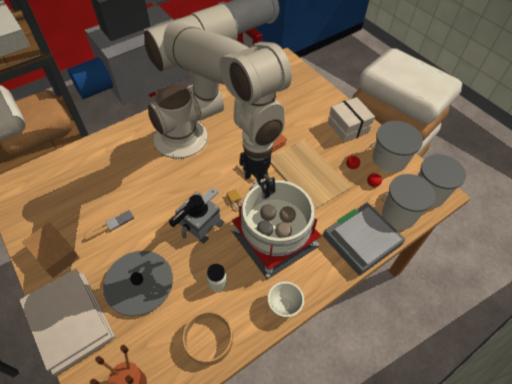

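Call:
jog_arm([
  {"fingers": 1,"x": -10,"y": -44,"z": -5,"twist": 0},
  {"fingers": 1,"x": -20,"y": -88,"z": -10,"twist": 0},
  {"fingers": 1,"x": -31,"y": -132,"z": -15,"twist": 0},
  {"fingers": 1,"x": -42,"y": -176,"z": -20,"twist": 0},
  {"fingers": 1,"x": -53,"y": -220,"z": -25,"twist": 0},
  {"fingers": 1,"x": -64,"y": -264,"z": -30,"twist": 0},
  {"fingers": 1,"x": -74,"y": -308,"z": -35,"twist": 0},
  {"fingers": 1,"x": -85,"y": -352,"z": -40,"twist": 0},
  {"fingers": 1,"x": -95,"y": -396,"z": -45,"twist": 0},
  {"fingers": 1,"x": -106,"y": -435,"z": -50,"twist": 0},
])

```text
time: 41.65
ee_pos: [0.5117, -0.465, 0.2978]
tcp_rot: [54.4, 88.4, -35.4]
wrist_force: [0.6, -0.5, 0.8]
opening: 0.0855
```

Call:
jog_arm([
  {"fingers": 1,"x": 0,"y": 0,"z": 0,"twist": 0},
  {"fingers": 1,"x": 0,"y": 0,"z": 0,"twist": 0},
])

```text
time: 41.85
ee_pos: [0.5118, -0.4653, 0.2963]
tcp_rot: [55.9, 88.6, -34.0]
wrist_force: [0.5, 0.5, -0.2]
opening: 0.085
```

```bash
python3 - <<'E'
from h import *
o=bot.get_obs();c=viewer.camera('wrist');save('z_wrist',c)
print(o['ee_pos'],yaw(o),o['q'])
E
```

```text
[ 0.51177168 -0.46525352  0.29625515] 0.11220477242767386 [-42.35538757  27.10668293  42.72803597 104.18855553   0.20981107
  47.54353103]
```

View pics/z_wrist.png

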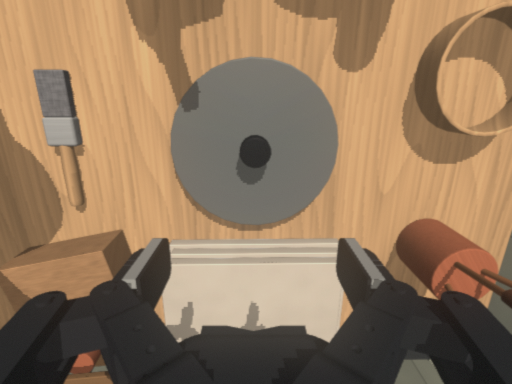

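```bash
python3 - <<'E'
from h import *
o=bot.get_obs();c=viewer.camera('wrist')
print(o['ee_pos'],R.from_euler('xyz',o['tcp_rot'],degrees=True).as_matrix()[:,0].round(4))
hsv=cv2.cvtColor(c['image'],cv2.COLOR_RGB2HSV)
print(hsv[100,255],hsv[152,255])
m=((hsv[:,:,1]<60)&(hsv[:,:,2]<140)).astype(np.uint8);m[236:]=0
m=cv2.morphologyEx(m,cv2.MORPH_OPEN,np.ones((7,7)))
for q in cv2.findContours(m,cv2.RETR_EXTERNAL,cv2.CHAIN_APPROX_NONE)[0]:
    if cv2.contourArea(q)<5000: continue
    P=np.array([ray(c,*p[0],.022,o)[:2] for p in q]); (x,y),r=cv2.minEnclosingCircle((P*1000).astype(np.float32)); print('lid',x,y,r, cv2.fitEllipse((P*1000).astype(np.float32)))
k=(hsv[:,:,2]<45).astype(np.uint8);k[180:]=0
for q in cv2.findContours(k,cv2.RETR_EXTERNAL,cv2.CHAIN_APPROX_NONE)[0]:
    if cv2.contourArea(q)<200: continue
    (u,v),r=cv2.minEnclosingCircle(q); print('knob',u,v,r,ray(c,u,v,.056,o),ray(c,u,v,.05,o))
E
```

```text
[ 0.51217438 -0.46436636  0.29714169] [ 0.0218 -0.0148 -0.9997]
[ 23  19 118] [20 16 47]
lid 519.8414306640625 -458.1471252441406 117.42445373535156 ((519.649658203125, -458.2030029296875), (232.2537078857422, 232.6349334716797), 13.175333023071289)
```

```bash
python3 - <<'E'
from h import *
o=bot.get_obs();c=viewer.camera('wrist')
g=cv2.cvtColor(c['image'],cv2.COLOR_RGB2GRAY); print(g[140:190:4,255], g[151,230:280:4])
k=(g<62).astype(np.uint8);k[:125]=0;k[180:]=0;k[:,:220]=0;k[:,290:]=0
for q in cv2.findContours(k,cv2.RETR_EXTERNAL,cv2.CHAIN_APPROX_NONE)[0]:
    if cv2.contourArea(q)<200: continue
    (u,v),r=cv2.minEnclosingCircle(q); print('knob',u,v,r,ray(c,u,v,.056,o),ray(c,u+r,v,.056,o))
E
```

```text
[ 52  46  47  46  46  44  46  58  78  79  79 111 112] [112 112  95  47  48  46  45  47  45  46  89 112 112]
knob 253.5 152.0 16.19423484802246 [ 0.51894775 -0.45649537  0.056     ] [ 0.53998464 -0.45649568  0.056     ]
```

Call:
jog_arm([
  {"fingers": 1,"x": 4,"y": 4,"z": -40,"twist": 0},
  {"fingers": 1,"x": 7,"y": 7.5,"z": -85,"twist": 0},
  {"fingers": 1,"x": 7,"y": 7.5,"z": -130,"twist": 0},
  {"fingers": 1,"x": 7,"y": 7.5,"z": -170,"twist": 0},
  {"fingers": 1,"x": 7,"y": 7.5,"z": -185,"twist": 0},
  {"fingers": 1,"x": 7,"y": 7.5,"z": -185,"twist": 0},
])

```text
time: 42.6
ee_pos: [0.5193, -0.4545, 0.1117]
tcp_rot: [56.0, 88.6, -33.7]
wrist_force: [-0.2, -0.3, 0.2]
opening: 0.0853
```

```bash
python3 - <<'E'
from h import *
o=bot.get_obs();c=viewer.camera('wrist');save('za_wrist',c)
print(o['ee_pos'],yaw(o),R.from_euler('xyz',o['tcp_rot'],degrees=True).as_matrix()[:,0].round(4))
E
```

```text
[ 0.5193243  -0.45450107  0.11167541] 0.3418152187762795 [ 0.0205 -0.0137 -0.9997]
```

View pics/za_wrist.png

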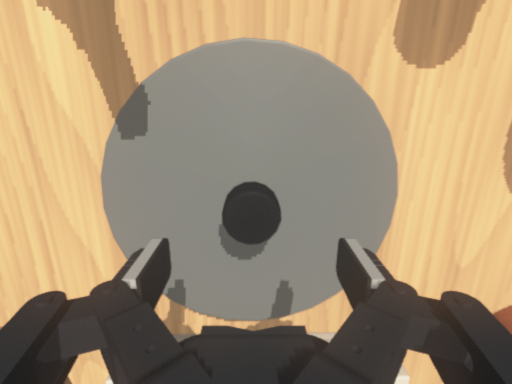

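```bash
python3 - <<'E'
from h import *
o=bot.get_obs();c=viewer.camera('wrist')
print(o['ee_pos'],ray(c,251,212,.054,o))
E
```

```text
[ 0.52000093 -0.45545145  0.11421236] [ 0.52075847 -0.45653413  0.054     ]
```

Call:
jog_arm([
  {"fingers": 1,"x": 0.5,"y": -1.5,"z": -30,"twist": 0},
  {"fingers": 1,"x": 0.5,"y": -1.5,"z": -55,"twist": 0},
  {"fingers": 1,"x": 0.5,"y": -1.5,"z": -68,"twist": 0},
  {"fingers": 1,"x": 0.5,"y": -1.5,"z": -71,"twist": 0},
  {"fingers": 0.7,"x": 0.5,"y": -1.5,"z": -71,"twist": 0},
  {"fingers": 0.4,"x": 0.5,"y": -1.5,"z": -71,"twist": 0},
  {"fingers": 0.2,"x": 0.5,"y": -1.5,"z": -71,"twist": 0},
  {"fingers": 0.1,"x": 0.5,"y": -1.5,"z": -71,"twist": 0},
  {"fingers": 0.1,"x": 0.5,"y": -1.5,"z": -71,"twist": 0},
  {"fingers": 0.1,"x": 0.5,"y": -1.5,"z": -71,"twist": 0},
], grip_force=70)

```text
time: 43.7
ee_pos: [0.5215, -0.4582, 0.0467]
tcp_rot: [53.4, 88.1, -36.3]
wrist_force: [-0.3, 1.0, 5.5]
opening: 0.0401
```

Call:
jog_arm([
  {"fingers": 0.1,"x": 0,"y": 0,"z": 10,"twist": 0},
  {"fingers": 0.1,"x": 0,"y": 0,"z": 30,"twist": 0},
  {"fingers": 0.1,"x": 0,"y": 0,"z": 60,"twist": 0},
  {"fingers": 0.1,"x": 0,"y": 0,"z": 100,"twist": 0},
  {"fingers": 0.1,"x": 0,"y": 0,"z": 100,"twist": 0},
])

```text
time: 44.2
ee_pos: [0.523, -0.4596, 0.1539]
tcp_rot: [52.3, 87.6, -37.4]
wrist_force: [-0.1, -0.9, -4.5]
opening: 0.0401
```

```bash
python3 - <<'E'
from h import *
o=bot.get_obs();c=viewer.camera('wrist');save('zb_wrist',c)
print(o['ee_pos'],yaw(o),o['wrist_force'],o['torque'],o['opening'],R.from_euler('xyz',o['tcp_rot'],degrees=True).as_matrix()[:,0].round(4))
c=viewer.camera('scene');save('zb_scene',c)
E
```

```text
[ 0.5229953  -0.45959566  0.15391543] 0.3200017956453658 [-0.10789959 -0.85296301 -4.52631092] [ 0.00323927  0.00282502 -0.01273463] 0.040102658226086836 [ 0.0333 -0.0255 -0.9991]
```

View pics/zb_wrist.png

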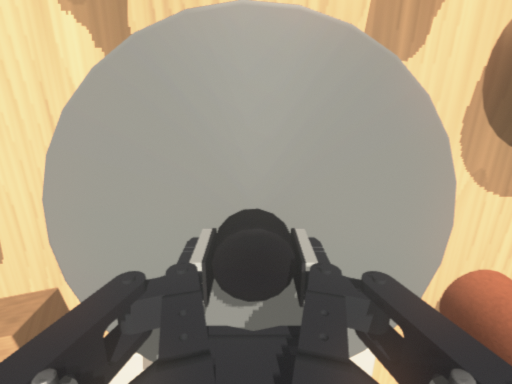

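View pics/zb_scene.png

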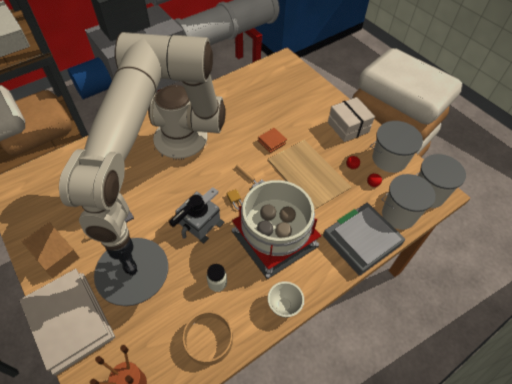

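Call:
jog_arm([
  {"fingers": 0.1,"x": 0,"y": 0,"z": 30,"twist": 0},
  {"fingers": 0.1,"x": 0,"y": 0,"z": 65,"twist": 0},
  {"fingers": 0.1,"x": 0,"y": 0,"z": 100,"twist": 0},
  {"fingers": 0.1,"x": 2,"y": 10,"z": 130,"twist": 0},
  {"fingers": 0.1,"x": 8,"y": 32,"z": 150,"twist": 0},
  {"fingers": 0.1,"x": 16,"y": 65,"z": 155,"twist": 0},
  {"fingers": 0.1,"x": 25,"y": 102,"z": 155,"twist": 0},
  {"fingers": 0.1,"x": 35,"y": 140,"z": 155,"twist": 0},
  {"fingers": 0.1,"x": 45,"y": 178,"z": 155,"twist": 0},
  {"fingers": 0.1,"x": 55,"y": 217,"z": 155,"twist": 0},
])

```text
time: 45.3
ee_pos: [0.5767, -0.24, 0.3008]
tcp_rot: [51.9, 88.2, -37.8]
wrist_force: [0.5, -0.8, -3.8]
opening: 0.0402
```

Call:
jog_arm([
  {"fingers": 0.1,"x": 10,"y": 40,"z": 0,"twist": 0},
  {"fingers": 0.1,"x": 20,"y": 80,"z": 0,"twist": 0},
  {"fingers": 0.1,"x": 30,"y": 120,"z": 0,"twist": 0},
  {"fingers": 0.1,"x": 40,"y": 160,"z": 0,"twist": 0},
  {"fingers": 0.1,"x": 50,"y": 198,"z": 0,"twist": 0},
  {"fingers": 0.1,"x": 58,"y": 230,"z": 0,"twist": 0},
  {"fingers": 0.1,"x": 64,"y": 254,"z": 0,"twist": 0},
  {"fingers": 0.1,"x": 68,"y": 268,"z": 0,"twist": 0},
  {"fingers": 0.1,"x": 69,"y": 273,"z": 0,"twist": 0},
  {"fingers": 0.1,"x": 69,"y": 273,"z": 0,"twist": 0},
])

```text
time: 46.3
ee_pos: [0.6456, 0.0329, 0.2999]
tcp_rot: [49.8, 88.2, -40.0]
wrist_force: [0.4, -0.2, -4.2]
opening: 0.04
```

```bash
python3 - <<'E'
from h import *
o=bot.get_obs();c=viewer.camera('wrist');save('zc_wrist',c)
print(o['ee_pos'],yaw(o),o['wrist_force'],o['torque'],o['opening'],R.from_euler('xyz',o['tcp_rot'],degrees=True).as_matrix()[:,0].round(4))
c=viewer.camera('scene');save('zc_scene',c)
cv2.imwrite('pics/zc_scenez.png',cv2.resize(c['image'][100:290,160:400,::-1],None,fx=3,fy=3,interpolation=cv2.INTER_CUBIC))
E
```

```text
[0.64564789 0.03289047 0.29990908] 0.30790299712769204 [ 0.42019403 -0.17989101 -4.2135907 ] [-0.00588179  0.09268997 -0.01692296] 0.03998391740694742 [ 0.0238 -0.0199 -0.9995]
```

View pics/zc_wrist.png

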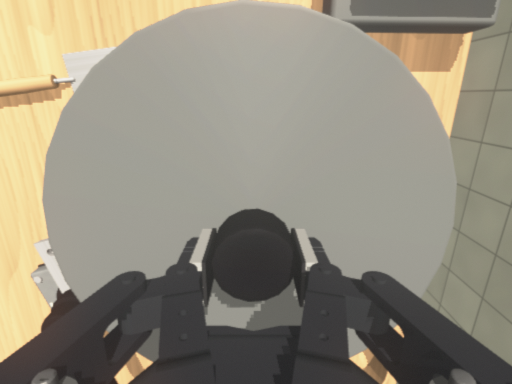

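View pics/zc_scenez.png

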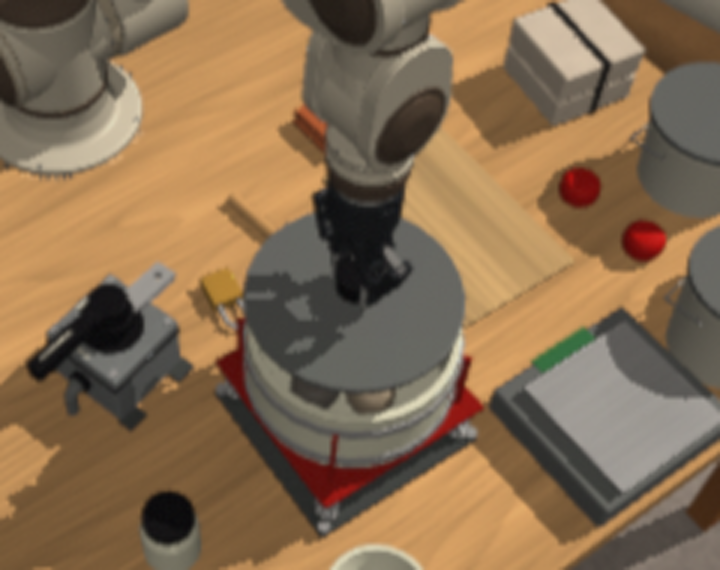

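Call:
jog_arm([
  {"fingers": 0.1,"x": 0.5,"y": 1,"z": -12,"twist": 0},
  {"fingers": 0.1,"x": 0.5,"y": 1,"z": -24,"twist": 0},
  {"fingers": 0.1,"x": 0.5,"y": 1,"z": -34,"twist": 0},
  {"fingers": 0.1,"x": 0.5,"y": 1,"z": -40,"twist": 0},
  {"fingers": 0.1,"x": 0.5,"y": 1,"z": -44,"twist": 0},
  {"fingers": 0.1,"x": 0.5,"y": 1,"z": -47,"twist": 0},
  {"fingers": 0.1,"x": 0.5,"y": 1,"z": -49,"twist": 0},
])

```text
time: 47.1
ee_pos: [0.6461, 0.0328, 0.2517]
tcp_rot: [51.3, 88.2, -38.5]
wrist_force: [-0.2, -0.2, -4.8]
opening: 0.04
```

Call:
jog_arm([
  {"fingers": 0.1,"x": 0,"y": 1,"z": -2,"twist": 0},
  {"fingers": 0.1,"x": 0,"y": 1,"z": -4,"twist": 0},
  {"fingers": 0.1,"x": 0,"y": 1,"z": -5.5,"twist": 0},
  {"fingers": 0.1,"x": 0,"y": 1,"z": -6.5,"twist": 0},
  {"fingers": 0.1,"x": 0,"y": 1,"z": -7.5,"twist": 0},
  {"fingers": 0.1,"x": 0,"y": 1,"z": -7.5,"twist": 0},
])

```text
time: 47.7
ee_pos: [0.6462, 0.0339, 0.2448]
tcp_rot: [52.4, 88.1, -37.4]
wrist_force: [0.0, -0.3, 0.1]
opening: 0.0401
```

The lid's weight is taken at z = 0.2448 (0.2447 expected). I'll release it and back away.

Call:
jog_arm([
  {"fingers": 0.55,"x": 0,"y": 0,"z": 0,"twist": 0},
  {"fingers": 0.8,"x": 0,"y": 0,"z": 0,"twist": 0},
  {"fingers": 1,"x": 0,"y": 0,"z": 0,"twist": 0},
  {"fingers": 1,"x": 0,"y": 0,"z": 0,"twist": 0},
  {"fingers": 1,"x": 0,"y": 0,"z": 20,"twist": 0},
  {"fingers": 1,"x": 0,"y": 0,"z": 50,"twist": 0},
  {"fingers": 1,"x": -20,"y": -10,"z": 85,"twist": 0},
  {"fingers": 1,"x": -55,"y": -25,"z": 100,"twist": 0},
  {"fingers": 1,"x": -95,"y": -45,"z": 100,"twist": 0},
  {"fingers": 1,"x": -138,"y": -65,"z": 90,"twist": 0},
])

```text
time: 48.7
ee_pos: [0.5074, -0.0316, 0.336]
tcp_rot: [54.9, 88.0, -34.9]
wrist_force: [-0.3, -0.3, 0.4]
opening: 0.0853
```

```bash
python3 - <<'E'
from h import *
o=bot.get_obs();c=viewer.camera('wrist');save('zd_wrist',c)
print(o['ee_pos'],yaw(o))
c=viewer.camera('scene');save('zd_scene',c)
cv2.imwrite('pics/zd_scenez.png',cv2.resize(c['image'][100:290,160:400,::-1],None,fx=3,fy=3,interpolation=cv2.INTER_CUBIC))
E
```

```text
[ 0.50740704 -0.03158558  0.33595967] 0.2668717834117988
```

View pics/zd_wrist.png

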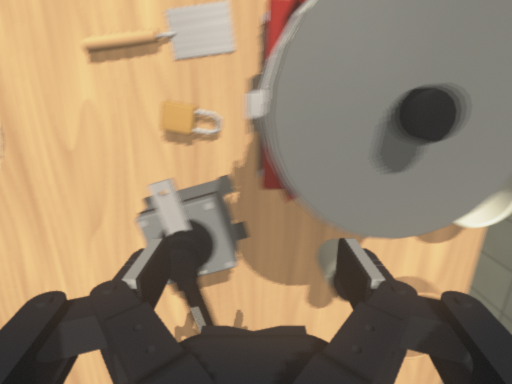

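View pics/zd_scenez.png

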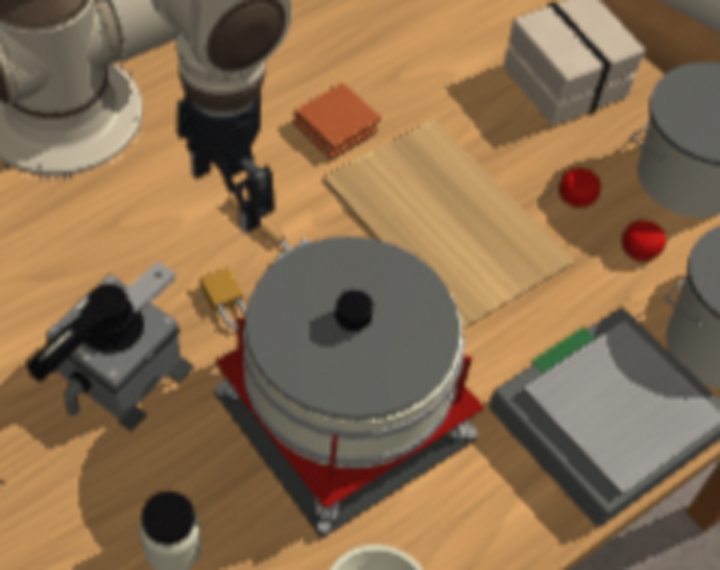

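Call:
jog_arm([
  {"fingers": 1,"x": -34,"y": -39,"z": 0,"twist": 0},
  {"fingers": 1,"x": -68,"y": -78,"z": -20,"twist": 0},
  {"fingers": 1,"x": -103,"y": -117,"z": -50,"twist": 0},
  {"fingers": 1,"x": -103,"y": -117,"z": -95,"twist": 0},
  {"fingers": 1,"x": -103,"y": -117,"z": -105,"twist": 0},
  {"fingers": 1,"x": -103,"y": -117,"z": -105,"twist": 0},
  {"fingers": 1,"x": -103,"y": -117,"z": -105,"twist": 0},
])

```text
time: 49.5
ee_pos: [0.4004, -0.1496, 0.2301]
tcp_rot: [49.3, 88.2, -40.6]
wrist_force: [0.8, 0.3, 0.7]
opening: 0.0852
```

```bash
python3 lk.py ze; python3 - <<'E'
from h import *
c=viewer.camera('top');save('ze_top',c)
cv2.imwrite('pics/ze_topz.png',cv2.resize(c['image'][60:260,100:350,::-1],None,fx=3,fy=3,interpolation=cv2.INTER_CUBIC))
c=viewer.camera('scene');g=cv2.cvtColor(c['image'],cv2.COLOR_RGB2GRAY)
print(c['image'][203,278])
for z in(.24,.254,.27): print(z,proj(c,[.6465,.0355,z]))
k=(g<45).astype(np.uint8);k[:190]=0;k[215:]=0;k[:,:265]=0;k[:,292:]=0
q=np.argwhere(k);print('knob box',q.min(0),q.max(0),q.mean(0))
for dz in (.228,.254):
  P=[proj(c,[.6465+.021*np.cos(a),.0355+.021*np.sin(a),dz]) for a in np.linspace(0,6.28,40)];P=np.array(P);print(dz,P.min(0),P.max(0))
E
```

```text
[ 0.40038631 -0.14955975  0.2300824 ] 0.12909359528233078 [ 0.39832229 -0.07334915  0.3535689 ]
210 57
[19 18 19]
0.24 (np.float64(278.1583301581119), np.float64(202.9754802572623))
0.254 (np.float64(278.43718371851986), np.float64(200.5938857924476))
0.27 (np.float64(278.761815085447), np.float64(197.8213184798851))
knob box [197 271] [210 283] [203.35       277.32142857]
0.228 [271.55381036 199.69939273] [284.29256426 210.3666056 ]
0.254 [271.96574333 195.26470525] [284.9085201  206.02200614]
```

View pics/ze_z.png

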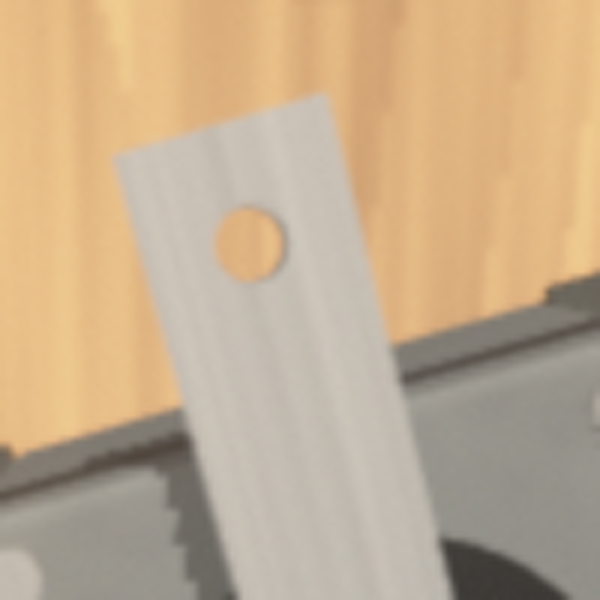

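View pics/ze_topz.png

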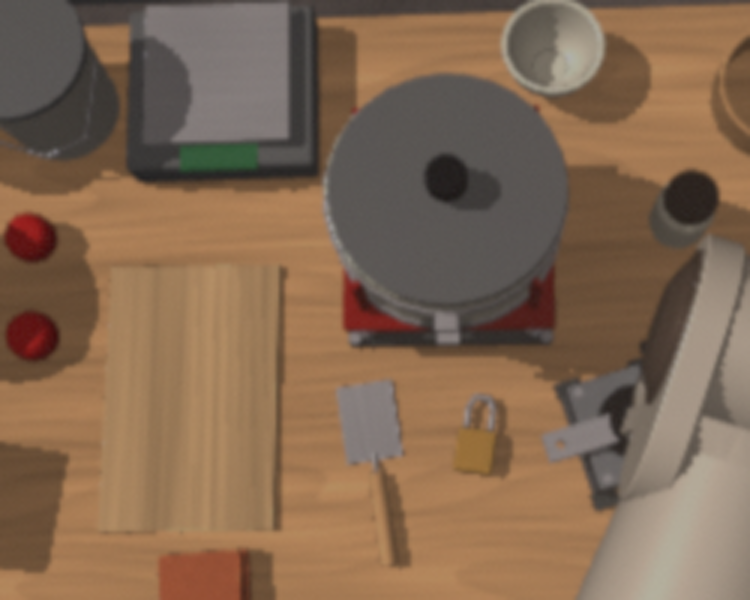

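Call:
jog_arm([
  {"fingers": 1,"x": 0,"y": 0,"z": 40,"twist": 0},
  {"fingers": 1,"x": 0,"y": 0,"z": 80,"twist": 0},
  {"fingers": 1,"x": 0,"y": 0,"z": 100,"twist": 0},
  {"fingers": 1,"x": 0,"y": 0,"z": 100,"twist": 0},
  {"fingers": 1,"x": 0,"y": 0,"z": 100,"twist": 0},
])

```text
time: 50.15
ee_pos: [0.4016, -0.1493, 0.3311]
tcp_rot: [50.7, 88.1, -39.1]
wrist_force: [0.9, -0.2, -0.2]
opening: 0.0851
```

```bash
python3 -c "
from h import *
print(ticket.job_done())"
```

```text
the job is handed in; nothing more can be done
None
```

The job is finished and handed in at about 50 s: the isolator is off and lined up, all four pebbles are in the jar, and the lid is on.

- **Isolator:** my first swing went about 3 mm past the hasp hole, so I gripped the handle again and eased it back about 2°. From straight above, both before charging and after the lid went on, the view goes clean through both holes with no crescent.
- **Pebbles:** there were four on the board. I lowered each to the jar floor and let go only after the wrist force showed it was down. Afterwards the camera showed four in the jar and the board empty; the red look-alikes were not touched.
- **Lid:** it took its weight at the height expected for a seated lid, within 0.1 mm. The knob's position in the scene view agreed with that to about 2 pixels. The last pictures show it centred and level.

**What went wrong:**
- While placing the first pebble, the side of the gripper pressed on the jar wall. The wrist sensor read 26 N, under the 40 N limit. I backed off and chose other spots in the jar.
- My first grip on that pebble was too high, so I opened the jaws and gripped it again lower down on the board.
- The tool drifted to a tilt of about 2° by the end, which did not affect the fit.

The other things on the bench looked undisturbed in the last pictures, judged by eye only.

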